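# Sieve out the rivets and pack a two-layer box

### The job

Brass rivets got spilled among the thread spools in the slotted sieve: hold the sieve level over the box that has the single rivet in it and shake it side to side until all rivets have dropped through into that box, then stand the sieve back on the bare bench. Lay the plywood divider, knob up, flat on the box's corner posts over the rivets, and put all spools from the sieve onto it as the upper layer. Never tip the sieve, and leave the other box with its spool, the mug and the jar alone.

Things in the scene. Friction and masses are not known exactly. Their poses are not given: they have to be found in the camera images.
- sieve_handle (a point): the wooden grip of the sieve: an upright plate 12 mm thick (along its x), 50 mm wide (y), its top 85 mm above the sieve's feet; this point is the centre of the grip, 66 mm above the feet and 93 mm from the middle of the pan; x points from the grip to the pan, z up. Below 38 mm two brackets join it to the pan's wall; the pan stands on four short feet
- sieve_pan (a point): loose slippery steel pan (200 g, friction 0.3), 122 (x, away from the handle) by 116 mm (y), walls 3 mm thick, up to 40 mm above its feet. Point: middle of the pan on its floor, 17 mm above the feet. Floor: a blank strip 31 mm wide along x, on each side two 16 mm slots along x with an 8 mm bar between. Strokes along y of 40 mm at 0.3 m/s drop the rivets; smooth carrying keeps them on the strip
- box_a: open square wooden box for two layers, fixed to the bench: 170 x 170 mm, 50 mm high, walls and floor 5 mm thick; a post 16 x 16 mm in each inner corner, its top 25 mm above the bench, carries the divider. Origin at the centre of its underside, x and y along its sides. At the start a single rivet or a single spool is in it
- box_b: the other box, just like box_a; of the two, one holds the single rivet and the other the single spool
- divider_knob (a point): loose plywood divider lying on the bench: 150 x 150 x 5 mm, 90 g, 5 mm of play all round in a box; upright grip block in its middle, 12 mm (x) by 40 mm (y), its top 27 mm above the divider's underside; this point is the centre of the block, 16 mm above the underside; x and y along the divider's sides
- odd_rivet_mid (a point): the single rivet that lies in one box at the start, like those in the sieve: 12 mm across, 9 mm high; this point is its centre
- odd_spool_mid (a point): the single thread spool that stands in the other box at the start, 46 mm across, 52 mm high; this point is its centre
- rivet_0_mid (a point): one of the four to six short brass rivets that start on the blank strip of the sieve: 12 mm across, 9 mm high, 10 g; this point is its centre
- rivet_1_mid (a point): one of the four to six short brass rivets that start on the blank strip of the sieve: 12 mm across, 9 mm high, 10 g; this point is its centre
- rivet_2_mid (a point): one of the four to six short brass rivets that start on the blank strip of the sieve: 12 mm across, 9 mm high, 10 g; this point is its centre
- rivet_3_mid (a point): one of the four to six short brass rivets that start on the blank strip of the sieve: 12 mm across, 9 mm high, 10 g; this point is its centre
- rivet_4_mid (a point): one of the four to six short brass rivets that start on the blank strip of the sieve: 12 mm across, 9 mm high, 10 g; this point is its centre
- rivet_5_mid (a point): one of the four to six short brass rivets that start on the blank strip of the sieve: 12 mm across, 9 mm high, 10 g; this point is its centre
- spool_a_mid (a point): one of the three to four wooden spools of waxed thread that start standing in the sieve, 36 mm across the flanges and 40 mm high; the flanges are 6 mm thick; this point is its centre, half-way up, z along its axis; 30 g
- spool_b_mid (a point): one of the three to four wooden spools of waxed thread that start standing in the sieve, 40 mm across the flanges and 45 mm high; the flanges are 6 mm thick; this point is its centre, half-way up, z along its axis; 30 g
- spool_c_mid (a point): one of the three to four wooden spools of waxed thread that start standing in the sieve, 40 mm across the flanges and 45 mm high; the flanges are 6 mm thick; this point is its centre, half-way up, z along its axis; 30 g
- spool_d_mid (a point): one of the three to four wooden spools of waxed thread that start standing in the sieve, 36 mm across the flanges and 40 mm high; the flanges are 6 mm thick; this point is its centre, half-way up, z along its axis; 30 g
- mug: green and white tea mug (86 x 117 mm, 88 mm high), bystander behind the work; origin at the centre of its underside
- jar: jar with a steel screw lid, 71 mm across, 110 mm high, bystander behind the work; origin at the centre of its underside
There are look-alikes about, which are no part of the job. What is shaped like the part that bears spool_d_mid but purple or red is not meant.

How it is judged:
By the outcome, as a careful person would: the job done as asked, in the order asked, and still so for the second after the job is handed in, with the robot touching nothing.
Of rivet_0, rivet_1, rivet_2, rivet_3, rivet_4, rivet_5 only 4 to 6 are there at a start; the rules pass over those that are not, and their reading is None.
Of spool_a, spool_b, spool_c, spool_d only 3 to 4 are there at a start; the rules pass over those that are not, and their reading is None.
At some moment in a run one of spool_a, spool_b, spool_c, spool_d may be knocked a few centimetres aside while the robot is not near it.
It also fails if it takes over 208 s, if anything falls off the work surface, if the arm or the gripper's body presses on something with over 40 N, if the wrist force passes 120 N, or if a joint passes its speed limit or range.

### The arm

A 6-joint arm with a two-finger parallel gripper is mounted at the origin on a cart in front of the work surface, level with it; the furniture and walls round the work are solid. World frame = base frame: x ahead of the robot, y to its left, z up, the work surface at z = 0. Lengths are in m, angles in rad, forces in N, time in s.
With the tool pointing down it reaches from about 0.375 to 0.9 m from the base axis. Payload 3.1 kg.
Tool frame: the origin (TCP) lies where the fingers leave the gripper's body, on its centre line; the fingertips stand 70 mm ahead of it and the grasp point (between the pads) lies 51 mm ahead of it; z points along the fingers, y is the line along which they close (so a half turn about z gives the same grasp; the last joint's range is limited). The gripper opens to 87 mm and grips with 3 to 60 N. Pads are 19 mm wide; open, the fingers measure 117 mm over their backs; the gripper's body (75 mm by 190 mm) begins 51 mm behind the grasp point.
Start: joints at [0.968, 0.527, 1.433, -0, 1.181, -0.178], TCP at [0.258, 0.569, 0.292] pointing down, gripper open.
Joint ranges: [-3.08, 3.08], [-0.75, 2.2], [0.22, 2.44], [-1.43, 4.57], [0, 2.65], [-2.85, 2.85]. Speed limits (rad/s): [2.79, 2.79, 3.14, 3.14, 3.14, 3.14].

### API

Orientations are given as a unit quaternion [x, y, z, w].
In Python, from rig import robot gives the robot as it stands.
- The arm moves only by the tool send_rows, never from a script. Its argument "deltas" is text: rows parted by semicolons, each of 7 numbers parted by spaces: the shift along the tool's x, y, z in mm, then the turn, a rotation vector about the tool's x, y, z in degrees, then the opening, from 0 (shut) to 1 (fully open). A call has 1 to 10 rows; each row shifts and turns the commanded pose from where the row before left it, along the tool's axes as they then stand; what a row does not reach is not made up. A row lasts 1/8 s, in which the tool goes at most 62.5 mm and 10.7 degrees, less where a joint would pass 70% of its speed; a pose out of reach is approached as far as the arm can. A call is refused whole if a number of a shift passes 62.5 or a number of a turn 10.7, either way. A call with a gripper value outside its range is refused whole. The fingers move at their own pace and stop on an object; "newtons" is the grip in N (left out, the last holds). Time passes only in rows, so rows that do not move let the fingers close. It gives the time, the measured TCP pose, the force, the opening and the grip force at its end, in the units of the state.
- robot.get_obs(): the state, without advancing time (a new reading comes with each control period).
- robot.camera(name): name is "side" or "top"; returns a dict with "image" (384x512x3 uint8, red, green, blue), "depth" (384x512 float32, m along the optical axis (not along the pixel's ray), 0 where there is no reading), "fovy" (degrees; the focal length in pixels is half the picture's height over the tangent of half this angle, whatever the lens; pixels are square), "cx", "cy" (the principal point, pixels), "k1" (the pictures are not rectified: a ray, as slopes to the right and down, at radius r is drawn at 1 + k1 r^2 times it, then the intrinsics apply), "rvec" (rotation vector, rad) and "tvec" (3), from world to camera coordinates, as OpenCV has them. Camera axes: x right, y down, z forward; pixel columns grow to the right and rows downward; lengths in m; the calibration is good to about 2 mm. A picture is of the moment at which its call begins.
- robot.hand_in(): hands the job in; it is judged then, once.
Trained networks look in the newest picture that a camera, given by its name, has taken for a name from the list of things; names that differ only in an ending like _2 or _b are one class to them, and where a whole thing is asked for, a point or a joint stands for the part that bears it (a point fixed in the world has none). Each returns a list of dicts, best first, with "p" (0 to 1); they miss things now and then, are a little off and sometimes report something else, mostly with a low value. They report only what shows in the picture. A call takes as long as a camera call. They do not tell look-alikes from the thing itself.
- robot.find_in(camera, thing): "box" ([left, top, right, bottom] in pixels, round what is visible of it).
- robot.cut_out(camera, thing): "region" (384x512 bool, what is visible of it) and "box" ([left, top, right, bottom] in pixels, round what is visible of it).
The state is a dict: "time": time; "q": joint angles; "joint_velocities": joint speeds; "joint_torque": joint torques, N m; "position": TCP position; "tool_rot": TCP orientation; "ft_force": force on the tool from outside, world axes, zero at the start; "moment": the same for the moment, N m; "grip_width": finger opening in m; "grip_force": force on a finger pad.
Only numpy, scipy, OpenCV 4.12 (cv2) and the standard library are available. Lean on these libraries where they do the work, as an engineer would, in place of code of your own. Each camera call takes 0.05 s, during which the arm holds its last target. There are 200 camera calls.

## Working session

There is one attempt and no reset: what is moved stays moved. The work goes in short steps, Python scripts to look and compute and a tool call to move; the robot and the scene stay as the last step left them, time stands still between calls to the robot, and variables do not carry over. Pictures are saved under pics/ and viewed, at most 14 in all, crops included, and the job is handed in when it is done.

Besides the shell and the picture viewer there is one more tool, called after "Call:" as a command line: name --argument value ..., lists and objects as JSON in quotes. send_rows: Moves the arm, as the interface text tells. Its arguments: {"type":"object","properties":{"deltas":{"type":"string"},"newtons":{"type":"number"}},"required":["deltas"]}

```bash
mkdir -p pics; cat > h.py <<'E'
import numpy as np, cv2
from rig import robot
def save(c,n,s=1,crop=None):
    im=c["image"][:,:,::-1]
    if crop: im=im[crop[1]:crop[3],crop[0]:crop[2]]
    cv2.imwrite("pics/"+n+".png",cv2.resize(im,None,fx=s,fy=s,interpolation=cv2.INTER_CUBIC))
def cloud(c):
    h,w=c["depth"].shape; f=h/2/np.tan(np.radians(c["fovy"])/2)
    K=np.array([[f,0,c["cx"]],[0,f,c["cy"]],[0,0,1]])
    v,u=np.mgrid[0:h,0:w]
    p=cv2.undistortPoints(np.stack([u.ravel(),v.ravel()],1).astype(np.float64)[:,None],K,np.array([c["k1"],0,0,0.]))[:,0].reshape(h,w,2)
    d=c["depth"].astype(float)
    X=np.dstack([p[...,0]*d,p[...,1]*d,d])
    R=cv2.Rodrigues(np.array(c["rvec"],float))[0]
    P=(X-np.array(c["tvec"]).ravel())@R
    P[d==0]=np.nan
    return P
E
cat > a.py <<'E'
from h import *
for n in ("top","side"):
    c=robot.camera(n); save(c,n+"0",1.55); P=cloud(c); np.save(n+".npy",P)
    print(n,np.array(cv2.Rodrigues(np.array(c["rvec"],float))[0]).round(2).tolist(),c["tvec"],c["fovy"],c["k1"])
    for t in ["sieve_handle","sieve_pan","box_a","divider_knob","odd_rivet_mid","odd_spool_mid","spool_a_mid","spool_b_mid","mug","jar"]:
        for r in robot.cut_out(n,t)[:8]:
            q=P[r["region"]]; q=q[~np.isnan(q[:,0])]
            if len(q): print(t,round(r["p"],2),[int(x) for x in r["box"]],np.median(q,0).round(3),"lo",np.percentile(q,3,axis=0).round(3),"hi",np.percentile(q,97,axis=0).round(3))
print(robot.get_obs())
E
python3 a.py
```

```text
top [[0.0, -1.0, -0.02], [-0.99, 0.0, -0.16], [0.16, 0.02, -0.99]] [-0.00845624  0.58576521  1.02658408] 56.38860518997752 -0.06244453440660001
sieve_handle 0.74 [336, 205, 376, 257] [ 0.487 -0.32   0.024] lo [ 0.396 -0.376  0.012] hi [ 0.552 -0.262  0.084]
sieve_pan 0.74 [337, 202, 376, 257] [ 0.484 -0.318  0.024] lo [ 0.396 -0.375  0.013] hi [ 0.552 -0.262  0.085]
box_a 0.96 [248, 169, 317, 230] [ 0.557 -0.105  0.005] lo [ 0.474 -0.184  0.   ] hi [ 0.639 -0.022  0.05 ]
box_a 0.63 [187, 162, 242, 220] [0.602 0.112 0.005] lo [0.51  0.019 0.001] hi [0.675 0.183 0.051]
odd_spool_mid 0.55 [220, 189, 234, 204] [0.569 0.06  0.056] lo [0.551 0.042 0.008] hi [0.59  0.079 0.06 ]
spool_a_mid 0.65 [342, 232, 356, 241] [ 0.456 -0.284  0.056] lo [ 0.441 -0.301  0.024] hi [ 0.47 -0.27  0.06]
spool_b_mid 0.5 [340, 209, 352, 222] [ 0.514 -0.285  0.06 ] lo [ 0.496 -0.303  0.02 ] hi [ 0.532 -0.271  0.065]
spool_b_mid 0.25 [182, 116, 209, 155] [0.761 0.162 0.039] lo [0.713 0.123 0.013] hi [0.806 0.203 0.088]
mug 0.88 [183, 116, 211, 153] [0.761 0.164 0.039] lo [0.713 0.124 0.01 ] hi [0.807 0.204 0.088
[... 1782 characters left out ...]
[ 9.67504215e-01,  5.27509088e-01,  1.43270403e+00,  3.88922484e-05,
        1.18138407e+00, -1.78485496e-01]), 'joint_velocities': array([-1.33536294e-03, -6.07545581e-04, -9.80934050e-05, -5.39894444e-04,
       -5.20342637e-04, -3.43292306e-04]), 'joint_torque': array([ 5.46739266e-04, -4.40013742e+01, -1.76990390e+01,  6.34856592e-02,
        5.04377426e-02, -2.58732206e-05]), 'position': array([0.25753659, 0.56945276, 0.29224152]), 'tool_rot': array([ 2.10817021e-01,  9.77525541e-01,  4.75883395e-06, -1.74968291e-05]), 'ft_force': array([-0.1666829 , -0.59373761,  0.11388688]), 'moment': array([-0.0182235 ,  0.0325714 , -0.00254741]), 'grip_force': 0.0, 'grip_width': 0.0870446073362814}
```

```bash
python3 -c "
import cv2
a=cv2.imread('pics/top0.png');s=1.55
a=cv2.resize(a[int(100*s):int(270*s),int(100*s):int(400*s)],(800,454),interpolation=cv2.INTER_CUBIC);cv2.imwrite('pics/t1.png',a)
a=cv2.imread('pics/side0.png')
a=cv2.resize(a[int(145*s):int(310*s),int(150*s):int(350*s)],(720,594),interpolation=cv2.INTER_CUBIC);cv2.imwrite('pics/s1.png',a)"
```

```text
(no output)
```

View pics/t1.png

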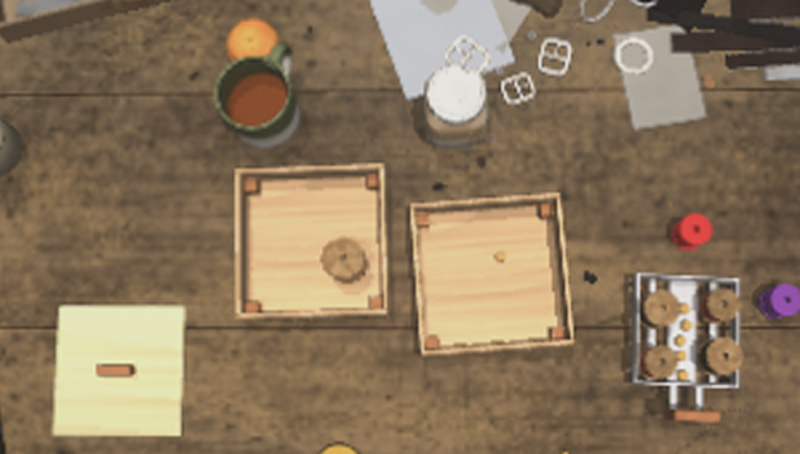

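View pics/s1.png

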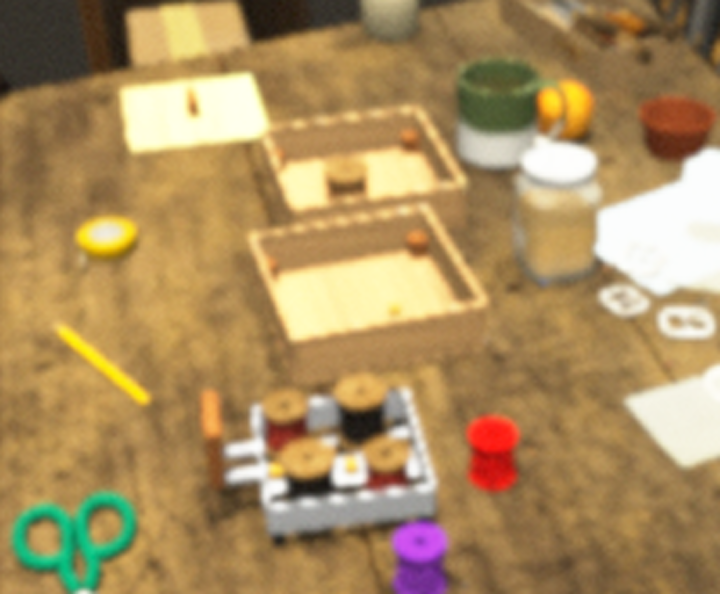

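The right box (top view ~(490,275)) holds the single rivet at (500,257), and the left box holds a spool. The sieve is at (690,340) with 4 brown spools and about 5–6 rivets on the strip. The red spool (692,230) and the purple one (785,300) are look-alikes standing on the bench. The divider lies at (120,370).

```bash
cat >> h.py <<'E'
def rect(Q):
    (cx,cy),(w,h),a=cv2.minAreaRect((Q[:,:2]*1000).astype(np.float32)); return [round(x,1) for x in (cx,cy,w,h,a)]
def sel(P,x0,x1,y0,y1,z0,z1):
    q=P.reshape(-1,3); q=q[~np.isnan(q[:,0])]
    return q[(q[:,0]>x0)&(q[:,0]<x1)&(q[:,1]>y0)&(q[:,1]<y1)&(q[:,2]>z0)&(q[:,2]<z1)]
E
cat > b.py <<'E'
from h import *
for n in ("top","side"):
    P=np.load(n+".npy"); print(n)
    for nm,b in dict(handle=(.36,.415,-.36,-.28,.06,.095),pan=(.42,.58,-.39,-.24,.030,.044),box=(.45,.67,-.22,0.01,.042,.058),divider=(.34,.56,.22,.42,.0015,.009),knob=(.38,.52,.25,.39,.02,.04),
      ).items():
        q=sel(P,*b); print(nm,len(q),rect(q),np.median(q,0).round(4))
    q=sel(P,.42,.57,-.385,-.25,.05,.07)
    _,lab,c=cv2.kmeans(q[:,:2].astype(np.float32),4,None,(3,50,1e-5),5,cv2.KMEANS_PP_CENTERS)
    for k in range(4):
        s=q[lab.ravel()==k]; 
        if len(s)>2: print("sp",len(s),c[k].round(3),rect(s),s[:,2].max().round(3))
E
python3 b.py
```

```text
top
handle 84 [398.7, -313.5, 49.0, 11.2, 89.7] [ 0.3987 -0.3097  0.0833]
pan 268 [487.3, -319.2, 114.5, 133.1, 87.8] [ 0.4893 -0.3051  0.0377]
box 412 [556.5, -101.9, 171.0, 170.4, 4.1] [ 0.56   -0.1057  0.0489]
divider 2294 [449.6, 320.7, 198.1, 217.4, 89.7] [0.446  0.3247 0.0042]
knob 51 [449.8, 326.6, 9.2, 37.3, 0.2] [0.4483 0.3269 0.026 ]
sp 112 [ 0.519 -0.356] [518.4, -355.6, 34.5, 32.9, 87.8] 0.064
sp 153 [ 0.515 -0.288] [515.2, -289.5, 38.6, 38.2, 89.0] 0.065
sp 156 [ 0.462 -0.353] [462.3, -353.7, 39.5, 38.8, 24.3] 0.065
sp 118 [ 0.457 -0.286] [456.7, -286.2, 34.6, 33.8, 41.4] 0.062
side
handle 86 [399.8, -319.3, 50.7, 12.0, 86.7] [ 0.3993 -0.3322  0.0828]
pan 509 [486.7, -321.8, 120.4, 134.4, 87.2] [ 0.4902 -0.3612  0.0373]
box 425 [555.7, -90.8, 171.7, 203.6, 4.1] [ 0.5541 -0.1266  0.0476]
divider 702 [447.8, 320.1, 215.0, 198.2, 0.1] [0.4369 0.3236 0.0042]
knob 17 [449.3, 323.1, 10.5, 41.3, 0.2] [0.4493 0.3209 0.0253]
sp 163 [ 0.463 -0.358] [464.3, -354.6, 40.5, 37.9, 43.1] 0.065
sp 99 [ 0.457 -0.288] [457.1, -286.7, 34.9, 32.7, 79.9] 0.06
sp 141 [ 0.515 -0.292] [515.6, -288.9, 37.0, 41.6, 6.4] 0.065
sp 119 [ 0.52 -0.36] [519.6, -358.7, 33.8, 36.0, 0.3] 0.06
```

```bash
cat > go.py <<'E'
# usage: go.py x y z yaw_of_tool_y_deg (mm) -> turn about tool z, then shift in turned tool frame (mm)
import sys; from h import *
from scipy.spatial.transform import Rotation as R
def main(x,y,z,yaw):
    o=robot.get_obs(); M=R.from_quat(o["tool_rot"]).as_matrix(); p=np.array(o["position"])*1000
    now=np.degrees(np.arctan2(M[1,1],M[0,1])); t=np.radians(yaw)
    T=np.array([[-np.sin(t),np.cos(t),0],[np.cos(t),np.sin(t),0],[0,0,-1]])
    d=np.array([x,y,z])-p
    print("turn z",round(-((yaw-now+180)%360-180),2),"shift",(T@d).round(1),"pos",p.round(1),"yaw",round(now,2),"tilt",M[:2,2].round(4),"q6",np.round(o["q"][5],2),"F",np.round(o["ft_force"],1),"w",o["grip_width"],"t",o["time"])
if __name__=="__main__": main(*map(float,sys.argv[1:5]))
E
python3 go.py 399 -316.5 200 -2.2
```

```text
turn z 67.86 shift [-879.9  175.4   92.2] pos [257.5 569.5 292.2] yaw 65.66 tilt [-0.  0.] q6 -0.18 F [-0.2 -0.6  0.1] w 0.0870446073362814 t 1.1
```

Call:
send_rows --deltas "0 0 0 0 0 9.7 0.6;0 0 0 0 0 9.7 0.6;0 0 0 0 0 9.7 0.6;0 0 0 0 0 9.7 0.6;0 0 0 0 0 9.7 0.6;0 0 0 0 0 9.7 0.6;0 0 0 0 0 9.7 0.6"

```text
time: 1.98
position: [0.2575, 0.5695, 0.2922]
tool_rot: [0.723, 0.691, -0.0, -0.0]
ft_force: [0.3, 0.3, 0.1]
grip_width: 0.0523
grip_force: 0.0
```

Call:
send_rows --deltas "-46 26 0 0 0 0 0.6;-46 26 0 0 0 0 0.6;-46 26 0 0 0 0 0.6;-46 26 0 0 0 0 0.6;-46 26 0 0 0 0 0.6;-46 26 0 0 0 0 0.6;-46 26 0 0 0 0 0.6;-46 26 0 0 0 0 0.6;-46 26 0 0 0 0 0.6;-46 26 0 0 0 0 0.6"

```text
time: 3.22
position: [0.5001, 0.098, 0.2925]
tool_rot: [0.721, 0.693, 0.0, 0.0]
ft_force: [-0.4, 0.3, -0.3]
grip_width: 0.0523
grip_force: 0.0
```

```bash
python3 go.py 399 -316.5 200 -2.2
```

```text
turn z -0.05 shift [-418.1  -85.2   92.5] pos [500.1  98.  292.5] yaw -2.25 tilt [0.0008 0.0002] q6 0.01 F [-0.4  0.3 -0.3] w 0.05232390153461869 t 3.225
```

Call:
send_rows --deltas "-46.5 -9.5 9 0 0 0 0.35;-46.5 -9.5 9 0 0 0 0.35;-46.5 -9.5 9 0 0 0 0.35;-46.5 -9.5 9 0 0 0 0.35;-46.5 -9.5 9 0 0 0 0.35;-46.5 -9.5 9 0 0 0 0.35;-46.5 -9.5 9 0 0 0 0.35;-46.5 -9.5 9 0 0 0 0.35;-46 -9 10 0 0 0 0.35;0 0 0 0 0 0 0.35"

```text
time: 4.47
position: [0.3978, -0.3183, 0.2099]
tool_rot: [0.722, 0.692, -0.0, 0.001]
ft_force: [0.1, 0.0, 0.2]
grip_width: 0.0306
grip_force: 0.0
```

```bash
python3 go.py 399.3 -316.5 117 -2.2; python3 - <<'E'
from h import *
c=robot.camera("side"); save(c,"s2",4,(180,220,300,310))
E
```

```text
turn z -0.3 shift [ 1.9  1.4 92.9] pos [ 397.8 -318.3  209.9] yaw -2.5 tilt [ 0.001  -0.0018] q6 -0.85 F [0.1 0.  0.2] w 0.03064558759494544 t 4.475
```

View pics/s2.png

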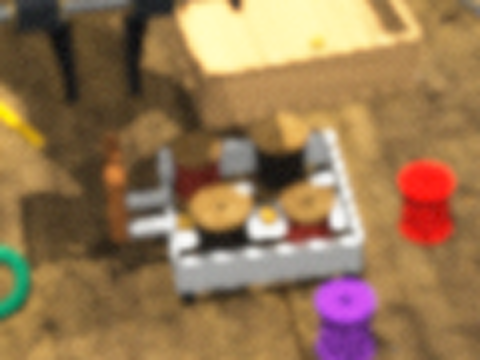

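The side view shows the four brown spools in the sieve with the handle at its left (117,195), the gripper over it at (100,50), and red (428,200) and purple (345,325) outside.

Call:
send_rows --deltas "2 1 16 0 0 0 0.35;0 0 16 0 0 0 0.35;0 0 16 0 0 0 0.35;0 0 16 0 0 0 0.35;0 0 16 0 0 0 0.35;0 0 13 0 0 0 0.35;0 0 0 0 0 0 0.35;0 0 0 0 0 0 0.35"

```text
time: 5.52
position: [0.3995, -0.3126, 0.1177]
tool_rot: [0.721, 0.693, -0.0, 0.0]
ft_force: [1.0, -0.3, -0.8]
grip_width: 0.0304
grip_force: 0.0
```

```bash
python3 go.py 399.3 -316.5 117 -2.2
```

```text
turn z -0.01 shift [-3.9 -0.   0.7] pos [ 399.5 -312.6  117.7] yaw -2.21 tilt [ 0.0004 -0.0005] q6 -0.85 F [ 1.  -0.3 -0.8] w 0.030433596733212616 t 5.525
```

Call:
send_rows --deltas "0 0 0 0 0 0 0.1;0 0 0 0 0 0 0;0 0 0 0 0 0 0;0 0 0 0 0 0 0;0 0 0 0 0 0 0" --newtons 40

```text
time: 6.15
position: [0.3994, -0.3131, 0.1176]
tool_rot: [0.721, 0.693, -0.0, 0.001]
ft_force: [-0.1, 0.1, 3.6]
grip_width: 0.0118
grip_force: 40.0
```

```bash
python3 go.py 465 -110 230 4.1
```

```text
turn z -6.35 shift [ 197.9   79.9 -112.4] pos [ 399.4 -313.1  117.6] yaw -2.25 tilt [ 0.0008 -0.0009] q6 -0.85 F [-0.1  0.1  3.6] w 0.01177121039162822 t 6.15
```

Call:
send_rows --deltas "0 0 -2 0 0 0 0;0 0 -5 0 0 0 0;0 0 -8 0 0 0 0;0 0 -10 0 0 0 0;0 0 -10 0 0 0 0;0 0 -10 0 0 0 0;0 0 -8 0 0 0 0;0 0 -5 0 0 0 0;0 0 -2 0 0 0 0;0 0 0 0 0 0 0" --newtons 55

```text
time: 7.4
position: [0.3991, -0.3127, 0.1772]
tool_rot: [0.721, 0.693, -0.0, -0.0]
ft_force: [0.1, -0.4, -4.3]
grip_width: 0.0117
grip_force: 54.9
```

```bash
cat > pan.py <<'E'
from h import *; import sys
from scipy.spatial.transform import Rotation as R
o=robot.get_obs(); p=np.array(o["position"])*1000; M=R.from_quat(o["tool_rot"]).as_matrix()
c=robot.camera("side"); P=cloud(c)
ax=M[:2,1]; ay=np.array([-ax[1],ax[0]])
q=P.reshape(-1,3)*1000; q=q[~np.isnan(q[:,0])]
d=q[:,:2]-p[:2]; L=np.c_[d@ax,d@ay,q[:,2]-p[2]]
# local: pan centre expected at x=93, rim at z=-51-66+40=-77
m=(L[:,0]>20)&(L[:,0]<165)&(abs(L[:,1])<75)&(abs(L[:,2]+79)<12); S=L[m]
front=S[(S[:,1]<-52)]
for a in range(30,160,20):
    s=front[abs(front[:,0]-a)<10]; print(a,len(s),(s[:,2].max().round(1) if len(s) else None))
print("rect",rect(S/1000))
print(p.round(1),o["ft_force"].round(1),o["grip_force"],o["grip_width"])
save(c,sys.argv[1],4,tuple(map(int,sys.argv[2:6])))
E
python3 pan.py s3 180 200 320 310;python3 go.py 465 -110 230 4.1
```

```text
30 18 -77.6
50 51 -69.3
70 62 -67.1
90 35 -77.0
110 47 -67.7
130 58 -67.1
150 26 -76.3
rect [86.8, -5.5, 133.4, 121.1, 0.2]
[ 399.1 -312.7  177.2] [ 0.1 -0.4 -4.3] 54.94151835879336 0.011668225035422421
turn z -6.34 shift [197.4  80.2 -52.9] pos [ 399.1 -312.7  177.1] yaw -2.24 tilt [-0.0003  0.0003] q6 -0.85 F [ 0.6 -0.4 -3.6] w 0.011744597865317891 t 7.45
```

View pics/s3.png

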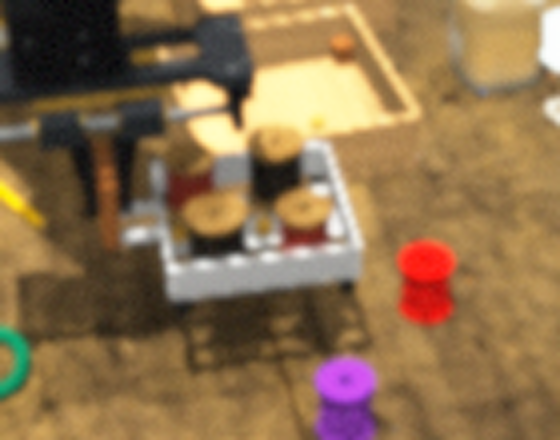

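The sieve is level in the air, with the spools and rivets in place.

Call:
send_rows --deltas "0 0 -1 0 0 -0.4 0;0 0 -1 0 0 -0.6 0;0 0 -1 0 0 -0.8 0;0 0 -1 0 0 -0.9 0;0 0 -1 0 0 -0.9 0;0 0 -1 0 0 -0.9 0;0 0 -1 0 0 -0.8 0;0 0 -1 0 0 -0.6 0;0 0 0 0 0 -0.4 0;0 0 0 0 0 0 0"

```text
time: 8.7
position: [0.3992, -0.3128, 0.1852]
tool_rot: [0.682, 0.732, -0.0, -0.0]
ft_force: [1.3, -0.6, -3.7]
grip_width: 0.0121
grip_force: 54.9
```

Call:
send_rows --deltas "2 1 0 0 0 0 0;5 2 0 0 0 0 0;8 3 0 0 0 0 0;11 4 0 0 0 0 0;13 5 0 0 0 0 0;13 5 0 0 0 0 0;13 5 0 0 0 0 0;13 5 0 0 0 0 0;13 5 0 0 0 0 0;13 5 0 0 0 0 0"

```text
time: 9.95
position: [0.432, -0.2053, 0.1853]
tool_rot: [0.682, 0.732, 0.0, 0.0]
ft_force: [-0.8, 0.3, -3.7]
grip_width: 0.0115
grip_force: 54.9
```

Call:
send_rows --deltas "13 5 0 0 0 0 0;13 5 0 0 0 0 0;13 5 0 0 0 0 0;13 5 0 0 0 0 0;13 5 0 0 0 0 0;11 4 0 0 0 0 0;9 4 0 0 0 0 0;7 3 0 0 0 0 0;5 2 0 0 0 0 0;2 1 0 0 0 0 0"

```text
time: 11.2
position: [0.4637, -0.1045, 0.1852]
tool_rot: [0.682, 0.732, -0.0, 0.0]
ft_force: [-0.2, -0.5, -3.3]
grip_width: 0.0115
grip_force: 54.9
```

Call:
send_rows --deltas "0 0 1 0 0 0 0;0 0 3 0 0 0 0;0 0 3 0 0 0 0;0 0 1 0 0 0 0;0 0 0 0 0 0 0"

```text
time: 11.82
position: [0.4636, -0.1047, 0.1771]
tool_rot: [0.682, 0.732, -0.0, -0.0]
ft_force: [0.8, 0.1, -3.8]
grip_width: 0.0115
grip_force: 54.9
```

```bash
python3 pan.py s4 190 170 330 275; python3 go.py 463.4 -104.6 177 4.1
```

```text
30 14 -77.7
50 35 -68.8
70 43 -67.3
90 26 -76.8
110 37 -67.4
130 34 -67.7
150 21 -77.7
rect [86.7, -6.2, 133.7, 124.3, 0.7]
[ 463.6 -104.7  177.1] [ 0.8  0.1 -3.8] 54.942070304380195 0.011472998179780198
turn z -0.04 shift [ 0.1 -0.2  0.2] pos [ 463.6 -104.7  177.2] yaw 4.06 tilt [-0.0001  0.0001] q6 -0.53 F [ 0.3 -0.8 -3.9] w 0.01178633453319346 t 11.875
```

View pics/s4.png

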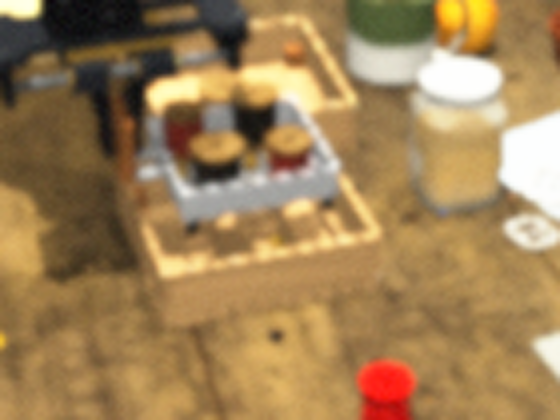

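The sieve is level over the rivet box. Shaking now along its y axis, which is tool x.

Call:
send_rows --deltas "-20 0 0 0 0 0 0;40 0 0 0 0 0 0;-40 0 0 0 0 0 0;40 0 0 0 0 0 0;-40 0 0 0 0 0 0;40 0 0 0 0 0 0;-40 0 0 0 0 0 0;40 0 0 0 0 0 0;-20 0 0 0 0 0 0;0 0 0 0 0 0 0"

```text
time: 13.12
position: [0.4649, -0.1067, 0.1776]
tool_rot: [0.682, 0.731, 0.0, 0.002]
ft_force: [0.7, -0.9, -3.6]
grip_width: 0.0117
grip_force: 55.0
```

```bash
cat > top.py <<'E'
from h import *; import sys
c=robot.camera("top"); save(c,sys.argv[1],float(sys.argv[6]),tuple(map(int,sys.argv[2:6])))
E
python3 pan.py s5 190 170 330 275; python3 go.py 463.4 -104.6 177 4.1; python3 top.py t5 240 160 330 235 7
```

```text
30 18 -76.3
50 27 -77.5
70 28 -77.7
90 24 -77.9
110 32 -68.6
130 43 -67.4
150 19 -73.5
rect [86.7, -4.8, 123.2, 133.0, 89.1]
[ 464.9 -106.7  177.6] [ 0.7 -0.9 -3.6] 54.96535752129148 0.01166010329454759
turn z -0.14 shift [ 1.5 -0.9  0.5] pos [ 464.4 -106.   177.5] yaw 3.96 tilt [ 0.0018 -0.0009] q6 -0.53 F [-0.7  1.  -2.7] w 0.011365758329480231 t 13.175
```

View pics/t5.png

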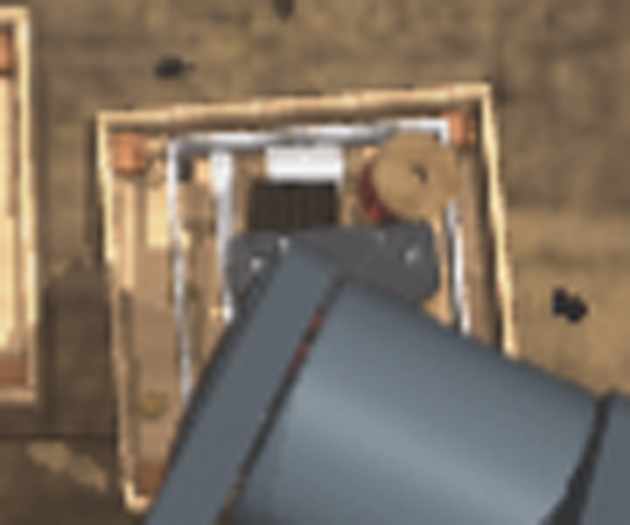

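Top view: the arm covers most of the pan. A dark patch at (295,205) may be a toppled spool, so I'll check the side view.

View pics/s5.png

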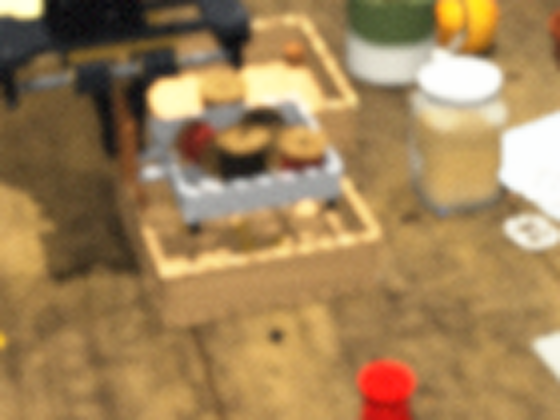

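```bash
cat > riv.py <<'E'
from h import *
for n in ("side","top"):
    c=robot.camera(n); P=cloud(c)
    for t in ["rivet_0_mid"]:
        for r in robot.cut_out(n,t)[:12]:
            q=P[r["region"]]; q=q[~np.isnan(q[:,0])]
            print(n,t,round(r["p"],2),[int(x) for x in r["box"]],np.median(q,0).round(3) if len(q) else "")
E
python3 riv.py
```

```text
side rivet_0_mid 0.5 [228, 174, 277, 210] [0.649 0.143 0.018]
top rivet_0_mid 0.22 [179, 115, 209, 155] [0.761 0.161 0.038]
```

Call:
send_rows --deltas "-18 0 0 0 0 0 0;36 0 0 0 0 0 0;-36 0 0 0 0 0 0;36 0 0 0 0 0 0;-36 0 0 0 0 0 0;36 0 0 0 0 0 0;-36 0 0 0 0 0 0;36 0 0 0 0 0 0;-18 0 0 0 0 0 0;0 0 0 0 0 0 0"

```text
time: 14.68
position: [0.4648, -0.1066, 0.1775]
tool_rot: [0.682, 0.731, 0.0, 0.001]
ft_force: [0.5, -0.6, -3.2]
grip_width: 0.0118
grip_force: 55.0
```

```bash
python3 riv.py; python3 pan.py s6 190 170 330 275;  python3 go.py 463.4 -104.6 177 4.1;
```

```text
30 17 -77.7
50 27 -77.1
70 24 -78.3
90 26 -78.3
110 38 -68.6
130 40 -69.7
150 21 -76.7
rect [86.9, -4.6, 123.6, 133.3, 89.2]
[ 463.6 -105.   177.2] [-0.7 -0.1 -3.3] 54.970634201006305 0.011513480616305964
turn z -0.05 shift [ 0.2 -0.1  0.2] pos [ 463.6 -104.8  177.2] yaw 4.05 tilt [-0.0002  0.0001] q6 -0.53 F [ 0.2 -0.5 -2.7] w 0.01137523994701097 t 14.925
```

View pics/s6.png

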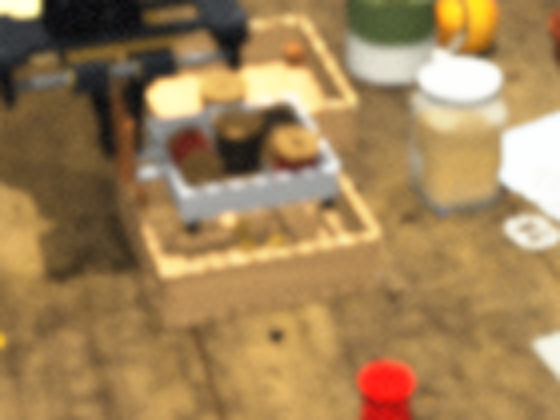

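Call:
send_rows --deltas "-20 0 0 0 0 0 0;40 0 0 0 0 0 0;-40 0 0 0 0 0 0;40 0 0 0 0 0 0;-40 0 0 0 0 0 0;40 0 0 0 0 0 0;-40 0 0 0 0 0 0;40 0 0 0 0 0 0;-20 0 0 0 0 0 0;0 0 0 0 0 0 0"

```text
time: 16.18
position: [0.4648, -0.1065, 0.1775]
tool_rot: [0.682, 0.731, 0.0, 0.001]
ft_force: [-0.3, -0.3, -2.4]
grip_width: 0.0116
grip_force: 55.0
```

Call:
send_rows --deltas "0 0 -2 0 0 0 0;0 0 -6 0 0 0 0;0 0 -10 0 0 0 0;0 0 -14 0 0 0 0;0 0 -14 0 0 0 0;0 0 -14 0 0 0 0;0 0 -14 0 0 0 0;0 0 -10 0 0 0 0;0 0 -6 0 0 0 0;0 0 -2 0 0 0 0"

```text
time: 17.42
position: [0.4636, -0.1047, 0.2695]
tool_rot: [0.682, 0.732, 0.0, 0.0]
ft_force: [-0.3, 0.5, -3.7]
grip_width: 0.0117
grip_force: 55.0
```

```bash
python3 riv.py; python3 pan.py s7 190 140 330 245;  python3 go.py 463.4 -104.6 177 4.1;
```

```text
30 17 -76.2
50 31 -78.6
70 27 -77.0
90 27 -78.3
110 32 -76.9
130 39 -68.0
150 19 -77.7
rect [87.3, -5.4, 123.0, 134.6, 89.3]
[ 463.4 -104.6  268.8] [-0.4 -0.6 -4.3] 54.97120124056892 0.011593968550389421
turn z -0.04 shift [-0.   0.  91.8] pos [ 463.4 -104.6  268.8] yaw 4.06 tilt [-0.001   0.0005] q6 -0.53 F [-0.1  0.2 -2.9] w 0.011550009911581692 t 17.675
```

View pics/s7.png

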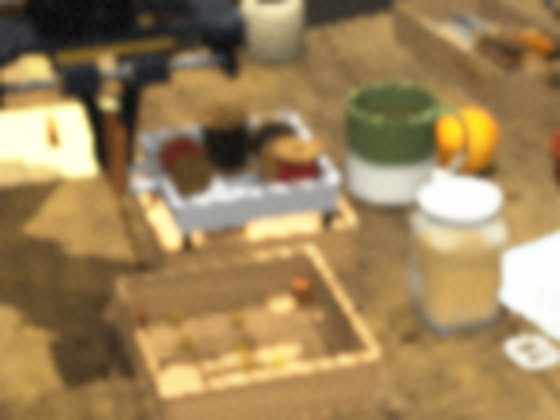

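At least 4 rivets show in the box, at (175,318), (185,345), (238,318) and (243,350). Two spools lie on their sides in the pan. I'll carry the sieve back to the bench and then count.

Call:
send_rows --deltas "-2 -1 0 0 0 0 0;-5 -2 0 0 0 0 0;-8 -3 0 0 0 0 0;-11 -4 0 0 0 0 0;-13 -5 0 0 0 0 0;-13 -5 0 0 0 0 0;-13 -5 0 0 0 0 0;-13 -5 0 0 0 0 0;-13 -5 0 0 0 0 0;-13 -5 0 0 0 0 0"

```text
time: 18.92
position: [0.4308, -0.2122, 0.2692]
tool_rot: [0.682, 0.732, -0.0, -0.0]
ft_force: [-0.1, -0.1, -3.5]
grip_width: 0.0117
grip_force: 55.0
```

Call:
send_rows --deltas "-13 -5 0 0 0 0 0;-13 -5 0 0 0 0 0;-13 -5 0 0 0 0 0;-11 -4 0 0 0 0 0;-10 -4 0 0 0 0 0;-8 -3 0 0 0 0 0;-6 -2 0 0 0 0 0;-4 -1 0 0 0 0 0;-1 -1 0 0 0 0 0;0 0 0 0 0 0 0"

```text
time: 20.18
position: [0.4067, -0.292, 0.2692]
tool_rot: [0.682, 0.732, 0.0, -0.0]
ft_force: [0.1, -0.2, -3.8]
grip_width: 0.0113
grip_force: 55.0
```

Call:
send_rows --deltas "0 0 4 0 0 0 0;0 0 9 0 0 0 0;0 0 15 0 0 0 0;0 0 20 0 0 0 0;0 0 24 0 0 0 0;0 0 24 0 0 0 0;0 0 20 0 0 0 0;0 0 15 0 0 0 0;0 0 9 0 0 0 0;0 0 5 0 0 0 0"

```text
time: 21.42
position: [0.4069, -0.2923, 0.1239]
tool_rot: [0.682, 0.732, 0.0, 0.0]
ft_force: [0.1, 0.5, -2.9]
grip_width: 0.0116
grip_force: 55.0
```

Call:
send_rows --deltas "0 0 2 0 0 0 0;0 0 2 0 0 0 0;0 0 1.5 0 0 0 0;0 0 0 0 0 0 0;0 0 0 0 0 0 0"

```text
time: 22.05
position: [0.4068, -0.2922, 0.1189]
tool_rot: [0.682, 0.732, -0.0, 0.0]
ft_force: [-0.3, -1.3, -2.8]
grip_width: 0.0116
grip_force: 55.0
```

Call:
send_rows --deltas "0 0 1 0 0 0 0;0 0 0.5 0 0 0 0;0 0 0 0 0 0 0;0 0 0 0 0 0 0"

```text
time: 22.55
position: [0.4068, -0.2923, 0.1176]
tool_rot: [0.682, 0.732, -0.0, 0.0]
ft_force: [-2.5, 0.1, 3.2]
grip_width: 0.0116
grip_force: 55.0
```

Call:
send_rows --deltas "0 0 0 0 0 0 0.15;0 0 0 0 0 0 0.3;0 0 0 0 0 0 0.3;0 0 -10 0 0 0 0.3;0 0 -25 0 0 0 0.3;0 0 -35 0 0 0 0.3;0 0 -40 0 0 0 0.3;0 0 -40 0 0 0 0.3;0 0 -30 0 0 0 0.3;0 0 -10 0 0 0 0.3"

```text
time: 23.8
position: [0.4072, -0.2926, 0.3096]
tool_rot: [0.682, 0.732, -0.0, 0.002]
ft_force: [-0.9, 0.1, -0.3]
grip_width: 0.026
grip_force: 0.0
```

```bash
python3 go.py 449.5 325 250 0.2
```

```text
turn z 3.87 shift [617.4  44.5  59.6] pos [ 407.2 -292.6  309.6] yaw 4.07 tilt [ 0.0031 -0.0035] q6 -0.92 F [-0.9  0.1 -0.3] w 0.026019972210220954 t 23.8
```

Call:
send_rows --deltas "0 0 0 0 0 3.9 0.35;55 4.5 0 0 0 0 0.35;60 4.5 0 0 0 0 0.35;60 4.5 0 0 0 0 0.35;60 4.5 0 0 0 0 0.35;60 4.5 0 0 0 0 0.35;60 4.5 0 0 0 0 0.35;60 4.5 0 0 0 0 0.35;60 4.5 0 0 0 0 0.35;60 4.5 0 0 0 0 0.35"

```text
time: 25.05
position: [0.4451, 0.2448, 0.3064]
tool_rot: [0.706, 0.708, -0.001, -0.0]
ft_force: [0.7, -0.4, 0.6]
grip_width: 0.0309
grip_force: 0.0
```

Call:
send_rows --deltas "60 4 20 0 0 0 0.35;22 0 20 0 0 0 0.35;0 0 10 0 0 0 0.35;0 0 0 0 0 0 0.35"

```text
time: 25.55
position: [0.4485, 0.3231, 0.2562]
tool_rot: [0.706, 0.708, -0.002, -0.001]
ft_force: [0.4, -0.7, 0.2]
grip_width: 0.0303
grip_force: 0.0
```

```bash
python3 go.py 449.5 325 67 0.2; cat > look.py <<'E'
from h import *; import sys
c=robot.camera("top"); save(c,"t8a",8,(245,160,325,235)); save(c,"t8b",9,(325,190,400,256)); P=cloud(c)
a=cv2.imread("pics/t8a.png"); b=cv2.imread("pics/t8b.png")
a=cv2.resize(a,(420,394)); b=cv2.resize(b,(380,334)); o=np.zeros((400,800,3),np.uint8); o[:394,:420]=a; o[:334,420:]=b
cv2.imwrite("pics/"+sys.argv[1]+".png",o); np.save("top.npy",P)
q=sel(P,.36,.57,.22,.42,.018,.04); print("knob",rect(q))
# spools in sieve: points above rim
q=sel(P,.43,.58,-.36,-.22,.042,.09)
for z in (.045,.054,.058): 
  m=q[q[:,2]>z]; print(z,len(m))
E
python3 look.py t8
```

```text
turn z -0.04 shift [  1.9   1.  189.2] pos [448.5 323.1 256.2] yaw 0.16 tilt [-0.0035 -0.002 ] q6 0.42 F [ 0.4 -0.7  0.2] w 0.030291851257005484 t 25.55
knob [449.7, 326.0, 9.3, 38.8, 0.4]
0.045 486
0.054 258
0.058 151
```

View pics/t8.png

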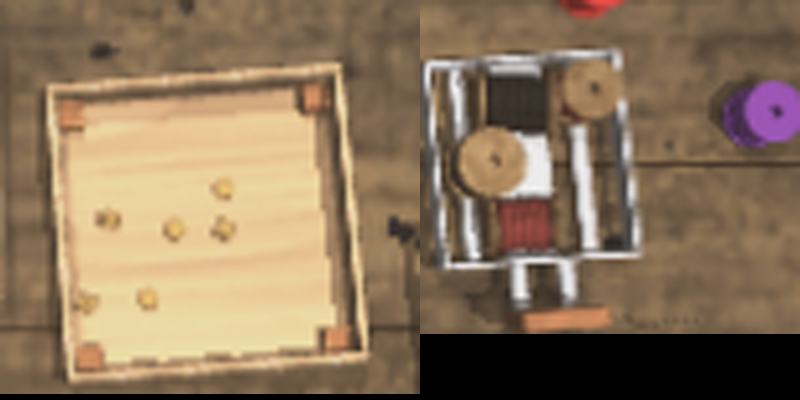

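In the box are 6 rivets: (108,218), (223,188), (174,229), (223,229), (148,297) and (86,300). That is 1 odd one plus 5, and none show in the pan. In the pan the black-thread spool (518,100) and a red-thread one (525,225) lie down, while two stand at (592,88) and (492,160). I'll check the starting count numerically.

```bash
python3 - <<'E'
import cv2,numpy as np
for n,(x0,y0,x1,y1) in dict(top0=(336,200,380,248),side0=(205,245,275,296)).items():
    a=cv2.imread(f'pics/{n}.png'); s=1.55
    a=a[int(y0*s):int(y1*s),int(x0*s):int(x1*s)]; h=cv2.cvtColor(a,cv2.COLOR_BGR2HSV)
    m=((h[...,0]>14)&(h[...,0]<30)&(h[...,1]>110)&(h[...,2]>150)).astype(np.uint8)
    k,l,st,c=cv2.connectedComponentsWithStats(m); print(n,[(st[i,4],(c[i]/s+[x0,y0]).round(1).tolist()) for i in range(1,k) if st[i,4]>2])
E
```

```text
top0 [(np.int32(217), [349.7, 214.5]), (np.int32(13), [370.3, 210.3]), (np.int32(15), [375.8, 213.9]), (np.int32(8), [367.8, 214.4]), (np.int32(17), [370.8, 217.8]), (np.int32(5), [374.7, 217.4]), (np.int32(15), [357.6, 221.4]), (np.int32(18), [355.2, 227.0]), (np.int32(204), [371.3, 233.2]), (np.int32(15), [346.7, 232.9]), (np.int32(24), [355.1, 232.8]), (np.int32(77), [347.9, 237.4]), (np.int32(22), [356.1, 240.1])]
side0 [(np.int32(2496), [242.0, 255.0]), (np.int32(19), [217.8, 263.8]), (np.int32(362), [234.0, 272.3]), (np.int32(225), [257.1, 270.8]), (np.int32(23), [205.6, 272.1]), (np.int32(13), [247.5, 274.2]), (np.int32(7), [205.3, 278.1]), (np.int32(11), [205.2, 288.3]), (np.int32(117), [216.6, 292.4]), (np.int32(5), [222.4, 289.6]), (np.int32(24), [207.1, 294.0]), (np.int32(7), [247.5, 295.1]), (np.int32(8), [255.3, 295.2])]
```

Call:
send_rows --deltas "2 1 25 0 0 0 0.35;0 0 30 0 0 0 0.35;0 0 30 0 0 0 0.35;0 0 30 0 0 0 0.35;0 0 30 0 0 0 0.35;0 0 20 0 0 0 0.35;0 0 14 0 0 0 0.35;0 0 8 0 0 0 0.35;0 0 0 0 0 0 0.35;0 0 0 0 0 0 0.35"

```text
time: 26.85
position: [0.451, 0.3253, 0.075]
tool_rot: [0.706, 0.708, 0.001, 0.001]
ft_force: [-4.5, -5.2, 26.2]
grip_width: 0.0305
grip_force: 13.4
```

```bash
python3 go.py 449.5 325 67 0.2
```

```text
turn z -0.05 shift [-0.3 -1.5  8. ] pos [451.  325.3  75. ] yaw 0.15 tilt [ 0.0018 -0.0002] q6 0.42 F [-4.5 -5.2 26.2] w 0.03053069373661754 t 26.85
```

Five at the start, so all have dropped. The tips are touching the plywood, so I'll back up slightly and grip.

Call:
send_rows --deltas "0 0 -6 0 0 0 0.35;0 0 -6 0 0 0 0.35;0 0 0 0 0 0 0.35;0 0 0 0 0 0 0.35"

```text
time: 27.35
position: [0.4504, 0.3261, 0.0822]
tool_rot: [0.706, 0.708, -0.0, -0.0]
ft_force: [1.1, 0.2, -0.3]
grip_width: 0.0303
grip_force: 0.0
```

```bash
python3 go.py 449.5 325 77.5 0.2
```

```text
turn z -0.04 shift [-1.1 -0.9  4.7] pos [450.4 326.1  82.2] yaw 0.16 tilt [-0.0004 -0.0002] q6 0.42 F [ 1.1  0.2 -0.3] w 0.03033537403773528 t 27.35
```

Call:
send_rows --deltas "0 -0.5 4.5 0 0 0 0.35;0 0 0 0 0 0 0.1;0 0 0 0 0 0 0;0 0 0 0 0 0 0;0 0 0 0 0 0 0;0 0 0 0 0 0 0;0 0 -10 0 0 0 0;0 0 -30 0 0 0 0;0 0 -40 0 0 0 0;0 0 -40 0 0 0 0" --newtons 45

```text
time: 28.6
position: [0.4498, 0.326, 0.1997]
tool_rot: [0.706, 0.708, 0.0, 0.0]
ft_force: [1.3, -0.2, -0.5]
grip_width: 0.0116
grip_force: 45.0
```

```bash
python3 go.py 556.3 -102 200 4.1; python3 - <<'E'
from h import *
o=robot.get_obs(); p=o["position"]*1000
c=robot.camera("top"); P=cloud(c); q=sel(P,.3,.6,.2,.45,p[2]/1000-.1,p[2]/1000-.06)
print(len(q),rect(q),np.percentile(q[:,2],[2,50,98]))
c=robot.camera("side"); P=cloud(c); q=sel(P,.3,.6,.2,.45,p[2]/1000-.1,p[2]/1000-.06)
print(len(q),rect(q),np.percentile(q[:,2],[2,50,98]))
A=np.c_[q[:,:2],np.ones(len(q))]; print(np.linalg.lstsq(A,q[:,2],rcond=None)[0])
E
```

```text
turn z -3.94 shift [-4.346e+02  7.570e+01 -3.000e-01] pos [449.8 326.  199.7] yaw 0.16 tilt [0.0001 0.    ] q6 0.42 F [ 1.3 -0.2 -0.5] w 0.011592693664804999 t 28.6
1533 [448.9, 318.7, 137.2, 148.7, 89.9] [0.1224407  0.12610462 0.13002327]
567 [452.5, 328.0, 160.7, 148.6, 90.0] [0.13044967 0.13438599 0.1379685 ]
[0.01128701 0.00651397 0.12717154]
```

Call:
send_rows --deltas "0 0 0 0 0 -3.9 0;-34 6 0 0 0 0 0;-48 8 0 0 0 0 0;-52 9 0 0 0 0 0;-52 9 0 0 0 0 0;-52 9 0 0 0 0 0;-52 9 0 0 0 0 0;-52 9 0 0 0 0 0;-48 8 0 0 0 0 0;-44 8.5 0 0 0 0 0"

```text
time: 29.95
position: [0.5557, -0.1032, 0.1976]
tool_rot: [0.682, 0.731, -0.0, -0.0]
ft_force: [0.4, 1.0, -1.1]
grip_width: 0.0119
grip_force: 45.0
```

Call:
send_rows --deltas "0 0 15 0 0 0 0;0 0 20 0 0 0 0;0 0 20 0 0 0 0;0 0 8 0 0 0 0;0 0 0 0 0 0 0"

```text
time: 30.58
position: [0.5553, -0.1006, 0.1343]
tool_rot: [0.681, 0.732, -0.0, -0.001]
ft_force: [-0.3, -0.1, -0.7]
grip_width: 0.012
grip_force: 45.0
```

```bash
python3 go.py 556.3 -102 103 4.1; python3 - <<'E'
from h import *
c=robot.camera("top"); P=cloud(c); z=robot.get_obs()["position"][2]
q=sel(P,.45,.67,-.21,.0,z-.077,z-.068); print("div",len(q),rect(q),q.min(0).round(4),q.max(0).round(4))
q=sel(P,.45,.67,-.21,.0,.044,.055); print("rim",len(q),rect(q))
c=robot.camera("side"); P=cloud(c); 
q=sel(P,.45,.67,-.21,.0,z-.077,z-.066); print("div",len(q),rect(q),q.min(0).round(4),q.max(0).round(4))
E
```

```text
turn z -0.0 shift [-1.5  0.9 31.3] pos [ 555.3 -100.6  134.3] yaw 4.1 tilt [-0.0021  0.001 ] q6 -0.45 F [-0.3 -0.1 -0.7] w 0.011993948525245643 t 30.575
div 41 [597.7, -37.3, 59.1, 25.7, 27.6] [ 0.5768 -0.0611  0.0584] [ 0.6248 -0.0198  0.0654]
rim 55 [547.6, -94.7, 235.5, 54.1, 46.5]
div 1128 [555.1, -100.7, 150.8, 157.4, 4.3] [ 0.4754 -0.1819  0.0579] [ 0.6344 -0.018   0.0682]
```

Call:
send_rows --deltas "-1.3 0.8 4 0 0 0 0;0 0 6 0 0 0 0;0 0 6 0 0 0 0;0 0 5 0 0 0 0;0 0 5 0 0 0 0;0 0 3 0 0 0 0;0 0 0 0 0 0 0"

```text
time: 31.55
position: [0.5568, -0.1026, 0.1057]
tool_rot: [0.682, 0.732, -0.0, -0.0]
ft_force: [0.8, 0.1, -0.3]
grip_width: 0.0115
grip_force: 45.0
```

```bash
python3 go.py 556.3 -102 102.5 4.1
```

```text
turn z -0.04 shift [ 0.7 -0.4  3.2] pos [ 556.8 -102.6  105.7] yaw 4.06 tilt [-0.0005  0.0002] q6 -0.45 F [ 0.8  0.1 -0.3] w 0.011484323303121609 t 31.55
```

In free motion it went inside the walls. Lower the last 3 mm and release.

Call:
send_rows --deltas "0 0 1.5 0 0 0 0;0 0 1.2 0 0 0 0;0 0 0 0 0 0 0;0 0 0 0 0 0 0"

```text
time: 32.05
position: [0.5569, -0.1027, 0.1034]
tool_rot: [0.682, 0.732, 0.0, 0.0]
ft_force: [-0.5, 0.6, -0.6]
grip_width: 0.0114
grip_force: 45.0
```

Call:
send_rows --deltas "0 0 0 0 0 0 0.15;0 0 0 0 0 0 0.25;0 0 0 0 0 0 0.25;0 0 -15 0 0 0 0.25;0 0 -30 0 0 0 0.25;0 0 -40 0 0 0 0.4;0 0 -40 0 0 0 0.6;0 0 -40 0 0 0 0.6;-15 -40 -30 0 0 0 0.6;-15 -50 0 0 0 0 0.6"

```text
time: 33.3
position: [0.4702, -0.14, 0.302]
tool_rot: [0.681, 0.732, 0.001, 0.004]
ft_force: [-0.8, -0.7, -0.4]
grip_width: 0.0513
grip_force: 0.0
```

Call:
send_rows --deltas "60 0 0 0 0 0 0.6;60 0 0 0 0 0 0.6;60 0 0 0 0 0 0.6;60 0 0 0 0 0 0.6;40 0 0 0 0 0 0.6"

```text
time: 33.92
position: [0.4486, 0.1426, 0.2995]
tool_rot: [0.681, 0.732, 0.001, 0.0]
ft_force: [-0.1, -0.4, 0.1]
grip_width: 0.0522
grip_force: 0.0
```

```bash
python3 - <<'E'
from h import *
c=robot.camera("top"); P=cloud(c)
q=sel(P,.45,.67,-.21,.0,.022,.040); print("div",len(q),rect(q),np.percentile(q[:,2],[2,50,98]).round(4))
A=np.c_[q[:,:2],np.ones(len(q))]; print(np.linalg.lstsq(A,q[:,2],rcond=None)[0].round(4))
q=sel(P,.50,.6,-.16,-.05,.044,.065); print("knob",len(q),rect(q))
q=sel(P,.45,.67,-.21,.0,.0,.018); print("low",len(q))
# sieve
S=sel(P,.36,.6,-.37,-.2,.012,.1); np.save("sv.npy",S); save(c,"t9",11,(330,195,400,248))
m=sel(P,.36,.44,-.35,-.24,.06,.095); print("handle",rect(m))
E
python3 go.py 500 100 250 4
```

```text
div 2548 [553.8, -102.6, 166.4, 160.7, 4.3] [0.0242 0.0292 0.0343]
[-0.0001  0.0008  0.0294]
knob 56 [555.7, -101.0, 12.3, 39.2, 5.6]
low 689
handle [405.4, -295.2, 11.9, 48.7, 3.9]
turn z 0.24 shift [-49.4  48.7  49.5] pos [448.  145.8 299.5] yaw 4.24 tilt [0.0012 0.0038] q6 -0.0 F [ 0.5  1.9 -0.1] w 0.05229840042154474 t 33.975
```

View pics/t9.png

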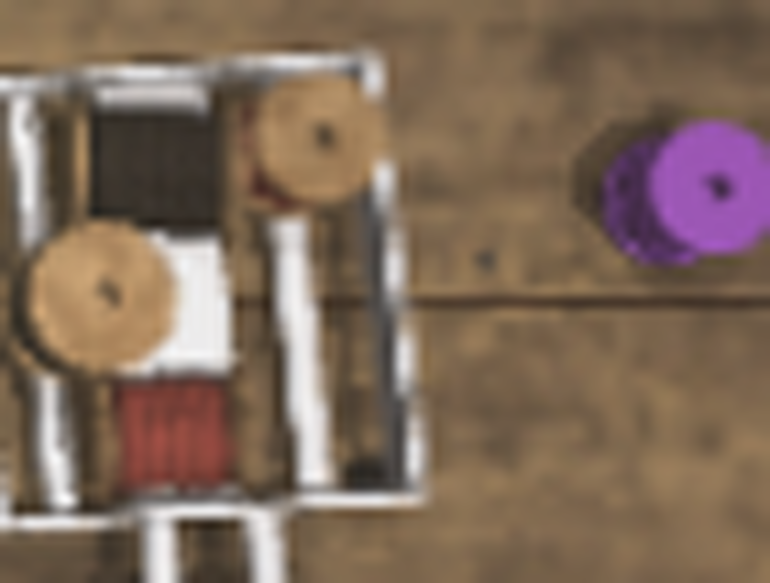

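The divider lies flat (29.4 mm, level) on the posts. In the sieve crop, two spools stand, a black-thread one at (100,295) and a red-thread one at (320,140). Two lie with their axes left-right, a black-thread one at (155,165) and a red-thread one at (175,430). Purple (715,190) is outside and not meant.

```bash
cat > sp.py <<'E'
from h import *
c=robot.camera("top"); P=cloud(c); im=c["image"]; hsv=cv2.cvtColor(im,cv2.COLOR_RGB2HSV)
O=np.array([406.8,-292.2]);t=np.radians(4.1);ax=np.array([np.cos(t),np.sin(t)]);ay=np.array([-ax[1],ax[0]])
Q=P*1000; d=Q[...,:2]-O; L=np.dstack([d@ax,d@ay,Q[...,2]])
inp=(L[...,0]>25)&(L[...,0]<165)&(abs(L[...,1]+4)<70)
hi=inp&(L[...,2]>44)&(L[...,2]<90)
k,l,st,ce=cv2.connectedComponentsWithStats((hi).astype(np.uint8),connectivity=4)
for i in range(1,k):
    if st[i,4]<8: continue
    s=L[l==i]; top=np.percentile(s[:,2],90); u=s[s[:,2]>top-5]
    lo,hh=u.min(0),u.max(0); m=(lo+hh)/2; 
    print(st[i,4],"local",lo.round(1),hh.round(1),"mid",m[:2].round(1),"top",top.round(1),"world",(O+m[0]*ax+m[1]*ay).round(1),"hsv",np.median(hsv[l==i],0))
E
python3 sp.py
```

```text
415 local [ 71.  -54.4  57.1] [146.1  45.1  67. ] mid [108.5  -4.7] top 62.1 world [ 515.4 -289.1] hsv [ 16. 108. 159.]
91 local [ 39.9 -15.3  45.6] [63.9 26.3 53.3] mid [51.9  5.5] top 50.6 world [ 458.2 -283. ] hsv [  4. 138. 127.]
```

```bash
sed -i 's/^k,l,st.*/import itertools\nnp.savez("L.npz",L=L,hi=hi)/;/^for i in/,$d' sp.py; python3 sp.py; python3 - <<'E'
import numpy as np
d=np.load("L.npz");L=d["L"][d["hi"]]
# coarse height map, 6mm cells
for x in range(150,30,-6):
    print(x,' '.join(f"{int(L[(abs(L[:,0]-x)<3)&(abs(L[:,1]-y)<3)][:,2].max()):3d}" if ((abs(L[:,0]-x)<3)&(abs(L[:,1]-y)<3)).any() else "  ." for y in range(56,-68,-6)))
E
```

```text
150  44   .   .   .   .  44   .   .   .   .   .   .   .   .   .   .   .   .   .   .   .
144   .   .   .   .   .   .  46   .   .   .   .   .   .   .  58  56  58  57   .   .   .
138   .   .   .   .   .   .  47  51  48  47  46  46  52  55  58  58  58  60  54   .   .
132   .   .   .   .   .  53  50  51  54  51  51  52  55  58  59  61  57  57  59   .   .
126   .   .   .   .   .  53  52  49  52  52  55  54  56  57  58  55  54  57  59   .   .
120   .   .   .   .   .  52  49  53  51  52  53  54  54  58  60  61  58  57  58   .   .
114   .   .   .   .   .  49  48  51  47  46  51  50  54   .  55  58  58  56   .   .   .
108   .   .   .   .  61  61  62  61   .  52  44   .  53   .   .   .   .   .   .   .   .
102   .   .  62  62  65  62  62  63  63   .   .   .  44   .   .   .   .   .   .   .   .
96   .   .  63  63  65  61  61  64  63   .   .   .   .   .   .   .   .   .   .   .   .
90   .   .  64  61  63  54  63  63  63   .   .   .   .   .   .   .   .   .   .   .   .
84   .   .  63  62  61  62  64  63  61   .   .   .   .   .   .   .   .   .   .   .   .
78   .   .   .  59  63  62  64  64  63   .   .   .   .   .   .   .   .   .   .   .   .
72   .   .   .  61  61  63  65  59   .   .   .   .   .   .   .   .   .   .   .   .   .
66   .   .   .   .   .  46   .  44  44  45  46   .  49   .   .   .   .   .   .   .   .
60   .   .   .   .   .  46  46  49  49  48  52  51  48   .   .   .   .   .   .   .   .
54   .   .   .   .   .  53  49  48  50  50  50  52  55   .   .   .   .   .   .   .   .
48   .   .   .   .   .  47  47  48  48  45  46  50  51   .   .   .   .   .   .   .   .
42   .   .   .   .   .   .   .  45  45  47  46  48  48   .   .   .   .   .   .   .   .
36   .   .   .   .   .   .   .   .   .   .   .   .   .   .   .   .   .   .   .   .   .
```

```bash
cat > fit.py <<'E'
import numpy as np,cv2
d=np.load("L.npz");L=d["L"][d["hi"]]
def box(n,m):
    s=L[m]; print(n,len(s),"pct2-98",np.percentile(s,2,axis=0).round(1),np.percentile(s,98,axis=0).round(1),"mean",s.mean(0).round(1), "circ",cv2.minEnclosingCircle(s[:,:2].astype(np.float32)))
box("tall",(L[:,2]>58)&(L[:,1]>-5)&(L[:,0]<115))
box("right",(L[:,2]>54.5)&(L[:,1]<-23)&(L[:,0]>100))
box("black",(L[:,0]>112)&(L[:,1]>-19)&(L[:,2]>44)&(L[:,2]<56))
box("red",(L[:,0]<68)&(L[:,2]<56))
E
python3 fit.py
```

```text
tall 139 pct2-98 [71.5  7.4 58.2] [108.8  43.   64.8] mean [90.3 24.9 61.3] circ ((90.57799530029297, 24.804733276367188), 20.166522979736328)
right 81 pct2-98 [113.8 -53.7  54.6] [145.9 -24.3  61. ] mean [128.4 -38.   57.2] circ ((129.70091247558594, -37.68851089477539), 17.602487564086914)
black 139 pct2-98 [112.7 -17.8  44.2] [140.8  25.7  54.9] mean [126.    4.5  49.5] circ ((130.63394165039062, 18.054122924804688), 40.086421966552734)
red 89 pct2-98 [ 41.9 -14.1  44.1] [65.6 26.4 53.6] mean [53.6  4.6 47.5] circ ((52.9088134765625, 4.728832721710205), 23.58466339111328)
```

Call:
send_rows --deltas "0 0 0 0 0 10 0.62;0 0 0 0 0 10 0.62;0 0 0 0 0 10 0.62;0 0 0 0 0 10 0.62;0 0 0 0 0 10 0.62;0 0 0 0 0 10 0.62;0 0 0 0 0 10 0.62;0 0 0 0 0 10 0.62;0 0 0 0 0 10 0.62;0 0 0 0 0 0.1 0.62"

```text
time: 35.33
position: [0.4496, 0.1391, 0.2988]
tool_rot: [0.999, 0.035, 0.0, 0.0]
ft_force: [0.3, 0.7, 0.5]
grip_width: 0.0537
grip_force: 0.0
```

Call:
send_rows --deltas "2 41 0 0 0 0 0.62;2 46 0 0 0 0 0.62;2 46 0 0 0 0 0.62;2 46 0 0 0 0 0.62;2 46 0 0 0 0 0.62;2 46 10 0 0 0 0.62;2 46 25 0 0 0 0.62;2 46 35 0 0 0 0.62;2 46 40 0 0 0 0.62;0 0 20 0 0 0 0.62"

```text
time: 36.58
position: [0.4953, -0.2709, 0.1665]
tool_rot: [0.999, 0.034, 0.0, 0.001]
ft_force: [-0.3, 0.3, -0.3]
grip_width: 0.0537
grip_force: 0.0
```

Call:
send_rows --deltas "0 0 10 0 0 0 0.62;0 0 0 0 0 0 0.62"

```text
time: 36.83
position: [0.4951, -0.2662, 0.1581]
tool_rot: [0.999, 0.035, -0.001, -0.0]
ft_force: [1.0, 0.1, 0.5]
grip_width: 0.054
grip_force: 0.0
```

```bash
python3 go.py 495.2 -260.8 112 -85.9; python3 sp.py; python3 fit.py
```

```text
turn z -0.07 shift [ 0.4 -5.4 46.1] pos [ 495.1 -266.2  158.1] yaw -85.97 tilt [-0.0011  0.0008] q6 0.81 F [1.  0.1 0.5] w 0.05395975261769804 t 36.825Traceback (most recent call last):
  File "fit.py", line 5, in <module>
    box("tall",(L[:,2]>58)&(L[:,1]>-5)&(L[:,0]<115))
    ~~~^^^^^^^^^^^^^^^^^^^^^^^^^^^^^^^^^^^^^^^^^^^^^
  File "fit.py", line 4, in box
    s=L[m]; print(n,len(s),"pct2-98",np.percentile(s,2,axis=0).round(1),np.percentile(s,98,axis=0).round(1),"mean",s.mean(0).round(1), "circ",cv2.minEnclosingCircle(s[:,:2].astype(np.float32)))
                                     ~~~~~~~~~~~~~^^^^^^^^^^^^
    return _quantile_unchecked(
        a, q, axis, out, overwrite_input, method, keepdims, weights)
    return _ureduce(a,
                    func=_quantile_ureduce_func,
    ...<5 lines>...
                    overwrite_input=overwrite_input,
                    method=method)
    r = func(a, **kwargs)
    result = _quantile(arr,
                       quantiles=q,
    ...<2 lines>...
                       out=out,
                       weights=wgt)
    slices_having_nans = np.isnan(arr[-1, ...])
                                  ~~~^^^^^^^^^
IndexError: index -1 is out of bounds for axis 0 with size 0
```

Call:
send_rows --deltas "0 0 10 0 0 0 0.62;0 0 0 0 0 0 0.62;0 0 0 0 0 0 0.62"

```text
time: 37.25
position: [0.4958, -0.2663, 0.1486]
tool_rot: [0.999, 0.035, 0.0, 0.0]
ft_force: [-0.2, 0.2, -0.5]
grip_width: 0.054
grip_force: 0.0
```

```bash
python3 go.py 495.2 -260.8 112 -85.9
```

```text
turn z -0.1 shift [-0.2 -5.5 36.6] pos [ 495.8 -266.3  148.6] yaw -86.0 tilt [ 0.0004 -0.0004] q6 0.81 F [-0.2  0.2 -0.5] w 0.053995974311090746 t 37.25
```

Call:
send_rows --deltas "0 -5.5 0 0 0 0 0.62;0 0 12 0 0 0 0.62;0 0 12 0 0 0 0.62;0 0 10 0 0 0 0.62;0 0 2 0 0 0 0.62;0 0 0 0 0 0 0.4;0 0 0 0 0 0 0.35;0 0 0 0 0 0 0.3;0 0 0 0 0 0 0.3;0 0 0 0 0 0 0.3" --newtons 12

```text
time: 38.5
position: [0.4954, -0.2611, 0.1126]
tool_rot: [0.999, 0.035, 0.0, 0.0]
ft_force: [-0.7, 0.5, 0.7]
grip_width: 0.0377
grip_force: 12.0
```

```bash
python3 go.py 495.2 -260.8 112 -85.9
```

```text
turn z -0.14 shift [-0.1 -0.3  0.6] pos [ 495.4 -261.1  112.6] yaw -86.04 tilt [ 0.0004 -0.0003] q6 0.82 F [-0.7  0.5  0.7] w 0.03770863219506962 t 38.5
```

Call:
send_rows --deltas "0 0 -5 0 0 0 0.3;0 0 -15 0 0 0 0.3;0 0 -25 0 0 0 0.3;0 0 -25 0 0 0 0.3;0 0 -15 0 0 0 0.3;0 0 0 0 0 0 0.3" --newtons 20

```text
time: 39.25
position: [0.4958, -0.2614, 0.1989]
tool_rot: [0.999, 0.035, 0.001, 0.001]
ft_force: [0.8, -0.5, 0.3]
grip_width: 0.0372
grip_force: 20.0
```

```bash
cat > held.py <<'E'
from h import *
o=robot.get_obs(); p=o["position"]; print(p.round(4),o["grip_width"],o["grip_force"])
P=cloud(robot.camera("side"))
t=np.radians(4.1);ax=np.array([np.cos(t),np.sin(t)]);ay=np.array([-ax[1],ax[0]])
q=sel(P,p[0]-.06,p[0]+.06,p[1]-.06,p[1]+.06,p[2]-.15,p[2]-.045); d=(q[:,:2]-p[:2])*1000; L=np.c_[d@ax,d@ay,(q[:,2]-p[2])*1000]
for z in range(-60,-115,-5):
    s=L[abs(L[:,2]-z)<2.5]
    if len(s): print(z,len(s),"x",s[:,0].min().round(),s[:,0].max().round(),"y",s[:,1].min().round(),s[:,1].max().round())
E
python3 held.py
```

```text
[ 0.4958 -0.2614  0.1989] 0.03718676923502321 19.999950006022118
-60 19 x -16.0 8.0 y -31.0 -8.0
-65 23 x -18.0 19.0 y -30.0 1.0
-70 15 x -17.0 17.0 y -29.0 3.0
-75 9 x -17.0 17.0 y -19.0 4.0
-80 16 x -16.0 16.0 y -19.0 -5.0
-85 19 x -16.0 17.0 y -20.0 -2.0
-90 21 x -18.0 15.0 y -23.0 4.0
-95 31 x -19.0 20.0 y -22.0 3.0
-100 1 x -18.0 -18.0 y -6.0 -6.0
```

Call:
send_rows --deltas "6 -10 0 0 0 0 0.3;12 -21 0 0 0 0 0.3;16 -28 0 0 0 0 0.3;18 -31 0 0 0 0 0.3;18 -31 0 0 0 0 0.3;16 -28 0 0 0 0 0.3;13 -23 0 0 0 0 0.3;9 -15.5 0 0 0 0 0.3;4 -7 0 0 0 0 0.3;0 0 20 0 0 0 0.3"

```text
time: 40.55
position: [0.5948, -0.0591, 0.1782]
tool_rot: [0.999, 0.035, 0.002, 0.001]
ft_force: [-0.5, -0.1, -0.4]
grip_width: 0.0373
grip_force: 20.0
```

Call:
send_rows --deltas "0 0 20 0 0 0 0.3;0 0 15 0 0 0 0.3;0 0 10 0 0 0 0.3;0 0 5 0 0 0 0.3;0 0 0 0 0 0 0.3"

```text
time: 41.18
position: [0.5936, -0.0593, 0.1272]
tool_rot: [0.999, 0.034, -0.0, -0.0]
ft_force: [-0.2, -0.8, 0.5]
grip_width: 0.0376
grip_force: 20.0
```

```bash
python3 go.py 593.3 -59.2 125.5 -85.9
```

```text
turn z -0.15 shift [-0.2 -0.1  1.7] pos [593.6 -59.3 127.2] yaw -86.05 tilt [-0.0002  0.    ] q6 1.22 F [-0.2 -0.8  0.5] w 0.037587891219517305 t 41.175
```

Call:
send_rows --deltas "0 0 1.5 0 0 0 0.3;0 0 0 0 0 0 0.45;0 0 0 0 0 0 0.55;0 0 0 0 0 0 0.55;0 0 -10 0 0 0 0.6;0 0 -30 0 0 0 0.6;0 0 -40 0 0 0 0.6;0 0 -30 0 0 0 0.6;0 0 0 0 0 0 0.6"

```text
time: 42.3
position: [0.5951, -0.0596, 0.2392]
tool_rot: [0.999, 0.035, 0.003, 0.001]
ft_force: [-0.0, -0.2, -0.8]
grip_width: 0.0521
grip_force: 0.0
```

```bash
cat > fit.py <<'E'
import numpy as np,cv2
d=np.load("L.npz");L=d["L"][d["hi"]]
O=np.array([406.8,-292.2]);t=np.radians(4.1);ax=np.array([np.cos(t),np.sin(t)]);ay=np.array([-ax[1],ax[0]])
def box(n,m):
    s=L[m]
    if len(s)<5: return print(n,len(s))
    a,b=np.percentile(s,2,axis=0),np.percentile(s,98,axis=0); c=(a+b)/2
    print(n,len(s),a.round(1),b.round(1),"world",(O+c[0]*ax+c[1]*ay).round(1))
box("tall",(L[:,2]>58)&(L[:,1]>-5)&(L[:,0]<115))
box("right",(L[:,2]>54.5)&(L[:,1]<-23)&(L[:,0]>90))
box("black",(L[:,0]>102)&(L[:,1]>-19)&(L[:,2]>44)&(L[:,2]<56))
box("red",(L[:,0]<75)&(L[:,2]<56))
box("all",L[:,2]>0)
E
python3 sp.py; python3 fit.py; python3 go.py 538.5 -320.9 160 4.1; python3 - <<'E'
from h import *
P=cloud(robot.camera("side")); q=sel(P,.56,.63,-.1,-.02,.055,.09); print(len(q),rect(q),q[:,2].max())
E
```

```text
tall 0
right 84 [113.5 -53.8  54.7] [145.8 -24.3  60. ] world [ 538.9 -321.9]
black 137 [110.5 -17.5  44.2] [139.5  25.3  54.7] world [ 531.2 -279.4]
red 91 [ 46.3 -12.6  44.2] [68.7 26.3 51.3] world [ 463.7 -281.3]
all 347 [ 48.5 -51.1  44.2] [143.1  25.7  59.5] world [ 503.3 -298. ]
turn z -90.13 shift [-257.   -74.    77.3] pos [594.  -59.3 237.3] yaw -86.03 tilt [ 0.003  -0.0009] q6 1.22 F [-0.4 -0.6 -0.5] w 0.05186173007666797 t 42.35
113 [593.5, -61.3, 42.4, 35.6, 76.5] 0.07737581752676706
```

Call:
send_rows --deltas "0 0 0 0 0 -10 0.55;0 0 0 0 0 -10 0.55;0 0 0 0 0 -10 0.55;0 0 0 0 0 -10 0.55;0 0 0 0 0 -10 0.55;0 0 0 0 0 -10 0.55;0 0 0 0 0 -10 0.55;0 0 0 0 0 -10 0.55;0 0 0 0 0 -10.2 0.55"

```text
time: 43.52
position: [0.5925, -0.0589, 0.2338]
tool_rot: [0.679, 0.734, -0.001, -0.002]
ft_force: [-0.2, -0.0, -0.1]
grip_width: 0.0479
grip_force: 0.0
```

Call:
send_rows --deltas "-20 -6 0 0 0 0 0.55;-35 -10 0 0 0 0 0.55;-45 -13 5 0 0 0 0.55;-45 -13 10 0 0 0 0.55;-45 -13 15 0 0 0 0.55;-37 -10 20 0 0 0 0.55;-20 -6 15 0 0 0 0.55;-10 -3 10 0 0 0 0.55;0 0 0 0 0 0 0.55;0 0 0 0 0 0 0.55"

```text
time: 44.78
position: [0.5388, -0.3197, 0.1612]
tool_rot: [0.681, 0.733, 0.0, 0.0]
ft_force: [-0.8, -0.3, 0.3]
grip_width: 0.0478
grip_force: 0.0
```

```bash
python3 go.py 538.7 -321 112 4.1
```

```text
turn z 0.12 shift [-1.3 -0.2 49.2] pos [ 538.8 -319.7  161.2] yaw 4.22 tilt [0.0002 0.0002] q6 -0.79 F [-0.8 -0.3  0.3] w 0.04783043785129694 t 44.775
```

Call:
send_rows --deltas "-1.3 0 15 0 0 0 0.55;0 0 15 0 0 0 0.55;0 0 12 0 0 0 0.55;0 0 7 0 0 0 0.55;0 0 0 0 0 0 0.45;0 0 0 0 0 0 0.35;0 0 0 0 0 0 0.25;0 0 0 0 0 0 0.25;0 0 0 0 0 0 0.25;0 0 0 0 0 0 0.25" --newtons 20

```text
time: 46.02
position: [0.5385, -0.3223, 0.112]
tool_rot: [0.681, 0.732, -0.0, 0.0]
ft_force: [0.1, -0.6, 0.8]
grip_width: 0.0329
grip_force: 20.0
```

Call:
send_rows --deltas "0 0 -5 0 0 0 0.25;0 0 -15 0 0 0 0.25;0 0 -25 0 0 0 0.25;0 0 -25 0 0 0 0.25;0 0 -15 0 0 0 0.25;0 0 0 0 0 0 0.25"

```text
time: 46.78
position: [0.5391, -0.3226, 0.1986]
tool_rot: [0.681, 0.732, 0.0, 0.002]
ft_force: [0.0, 0.0, -0.9]
grip_width: 0.0326
grip_force: 20.0
```

```bash
python3 held.py;python3 go.py 599.1 -139 126 4.1
```

```text
[ 0.5391 -0.3226  0.1986] 0.03259437687805341 19.999932056525722
-60 29 x -26.0 24.0 y -17.0 4.0
-65 30 x -26.0 24.0 y -17.0 7.0
-70 26 x -25.0 23.0 y -18.0 -2.0
-75 18 x -15.0 15.0 y -16.0 -4.0
-80 22 x -17.0 15.0 y -16.0 5.0
-85 20 x -15.0 15.0 y -17.0 -2.0
-90 19 x -16.0 15.0 y -17.0 3.0
-95 24 x -18.0 14.0 y -19.0 7.0
turn z 0.06 shift [178.4  73.5  71.4] pos [ 538.5 -322.2  197.4] yaw 4.16 tilt [ 0.0007 -0.0006] q6 -0.79 F [-0.3 -0.4 -0.6] w 0.03265644407809891 t 46.825
```

Call:
send_rows --deltas "8 3 0 0 0 0 0.25;18 7.5 0 0 0 0 0.25;26 11 0 0 0 0 0.25;30 12 0 0 0 0 0.25;30 12 0 0 0 0 0.25;26 11 0 0 0 0 0.25;20 8.5 0 0 0 0 0.25;14 6 0 0 0 0 0.25;6 2.5 0 0 0 0 0.25;0 0 20 0 0 0 0.25"

```text
time: 48.08
position: [0.6002, -0.1396, 0.1781]
tool_rot: [0.681, 0.732, 0.001, 0.002]
ft_force: [-0.1, -0.1, 0.2]
grip_width: 0.033
grip_force: 20.0
```

Call:
send_rows --deltas "0 0 20 0 0 0 0.25;0 0 15 0 0 0 0.25;0 0 10 0 0 0 0.25;0 0 5 0 0 0 0.25;0 0 0 0 0 0 0.25"

```text
time: 48.7
position: [0.5989, -0.1394, 0.1267]
tool_rot: [0.681, 0.732, -0.0, -0.0]
ft_force: [0.1, 0.4, 0.6]
grip_width: 0.033
grip_force: 20.0
```

```bash
python3 go.py 599.1 -139 125.5 4.1
```

```text
turn z 0.05 shift [0.4 0.3 1.2] pos [ 598.9 -139.4  126.7] yaw 4.15 tilt [-0.0002  0.    ] q6 -0.48 F [0.1 0.4 0.6] w 0.03300600345830481 t 48.7
```

Call:
send_rows --deltas "0 0 1.5 0 0 0 0.25;0 0 0 0 0 0 0.4;0 0 0 0 0 0 0.5;0 0 0 0 0 0 0.5;0 0 -10 0 0 0 0.5;0 0 -30 0 0 0 0.55;0 0 -40 0 0 0 0.6;0 0 -30 0 0 0 0.7;0 0 0 0 0 10 0.7;0 0 0 0 0 10 0.7"

```text
time: 49.95
position: [0.5991, -0.1394, 0.237]
tool_rot: [0.8, 0.601, 0.001, 0.001]
ft_force: [-0.3, -0.2, -0.2]
grip_width: 0.0603
grip_force: 0.0
```

Call:
send_rows --deltas "0 0 0 0 0 10 0.7;0 0 0 0 0 10 0.7;0 0 0 0 0 10 0.7;0 0 0 0 0 10 0.7;0 0 0 0 0 10 0.7;0 0 0 0 0 10 0.7;0 0 0 0 0 10 0.7;0 0 0 0 0 0 0.7"

```text
time: 50.95
position: [0.5989, -0.1393, 0.236]
tool_rot: [0.999, 0.037, 0.0, 0.0]
ft_force: [-0.8, -0.0, -0.7]
grip_width: 0.061
grip_force: 0.0
```

```bash
python3 sp.py; python3 fit.py; python3 go.py 531.5 -279.4 160 -85.9; python3 - <<'E'
from h import *
P=cloud(robot.camera("side"))
for b in [(.56,.63,-.1,-.02,.055,.09),(.56,.64,-.18,-.10,.055,.09)]:
    q=sel(P,*b); print(len(q),rect(q),q[:,2].max())
E
```

```text
tall 0
right 0
black 132 [109.4 -17.8  44.4] [139.3  25.6  55.1] world [ 530.6 -279.4]
red 93 [ 43.9 -12.9  44.3] [67.7 26.5 52.3] world [ 462.  -281.5]
all 232 [ 46.4 -18.4  44.3] [139.3  26.3  55.7] world [ 499.1 -281.6]
turn z 0.24 shift [-77.3 134.9  75.9] pos [ 598.9 -139.3  235.9] yaw -85.66 tilt [ 0.0006 -0.0003] q6 1.09 F [-0.7 -0.5 -0.6] w 0.061131112345951664 t 51.0
110 [593.7, -60.3, 42.1, 35.6, 76.5] 0.0774733276773276
94 [597.3, -140.5, 33.5, 34.6, 43.1] 0.0729872365075304
```

Call:
send_rows --deltas "-8 14 0 0 0 0 0.7;-14 25 5 0 0 0 0.7;-17 30 10 0 0 0 0.7;-17 30 15 0 0 0 0.7;-13 23 20 0 0 0 0.7;-7 12 15 0 0 0 0.7;-2 1 10 0 0 0 0.7;0 0 0 0 0 0.2 0.7;0 0 0 0 0 0 0.7"

```text
time: 52.18
position: [0.5315, -0.2789, 0.1608]
tool_rot: [0.999, 0.035, 0.0, 0.0]
ft_force: [-0.2, 0.6, -0.0]
grip_width: 0.061
grip_force: 0.0
```

```bash
python3 go.py 530.8 -279.4 111.5 -85.9
```

```text
turn z -0.06 shift [-0.7  0.4 49.3] pos [ 531.5 -278.9  160.8] yaw -85.96 tilt [ 0.0007 -0.0004] q6 0.83 F [-0.2  0.6 -0. ] w 0.061010044533958994 t 52.175
```

Call:
send_rows --deltas "-0.7 0 15 0 0 0 0.7;0 0 15 0 0 0 0.7;0 0 12 0 0 0 0.7;0 0 7 0 0 0 0.7;0 0 0 0 0 0 0.6;0 0 0 0 0 0 0.5;0 0 0 0 0 0 0.4;0 0 0 0 0 0 0.35;0 0 0 0 0 0 0.35;0 0 0 0 0 0 0.35" --newtons 20

```text
time: 53.42
position: [0.5303, -0.2798, 0.1116]
tool_rot: [0.999, 0.035, 0.0, 0.0]
ft_force: [0.1, -0.6, 0.9]
grip_width: 0.0458
grip_force: 19.7
```

Call:
send_rows --deltas "0 0 -5 0 0 0 0.35;0 0 -15 0 0 0 0.35;0 0 -25 0 0 0 0.35;0 0 -25 0 0 0 0.35;0 0 -15 0 0 0 0.35;0 0 0 0 0 0 0.35"

```text
time: 54.18
position: [0.5308, -0.2801, 0.198]
tool_rot: [0.999, 0.035, 0.001, 0.001]
ft_force: [0.2, 0.4, -0.6]
grip_width: 0.0457
grip_force: 19.6
```

```bash
python3 held.py;python3 go.py 513.5 -65 126 -85.9
```

```text
[ 0.5308 -0.2801  0.198 ] 0.04569149393900983 19.640526903094724
-60 21 x -12.0 14.0 y -35.0 -6.0
-65 30 x -18.0 17.0 y -35.0 28.0
-70 30 x -19.0 18.0 y -33.0 31.0
-75 27 x -18.0 19.0 y -27.0 21.0
-80 25 x -19.0 19.0 y -27.0 17.0
-85 19 x -17.0 15.0 y -28.0 18.0
-90 20 x -14.0 13.0 y -28.0 19.0
-95 5 x -11.0 8.0 y -25.0 -22.0
turn z -0.14 shift [  -1.3 -215.4   70.9] pos [ 530.2 -279.7  196.9] yaw -86.04 tilt [ 0.0008 -0.0006] q6 0.83 F [-1.1  0.5 -0.9] w 0.04559772438132229 t 54.225
```

Call:
send_rows --deltas "0 -10 0 0 0 0 0.35;0 -20 0 0 0 0 0.35;0 -28 0 0 0 0 0.35;0 -32 0 0 0 0 0.35;0 -32 0 0 0 0 0.35;0 -30 0 0 0 0 0.35;0 -26 0 0 0 0 0.35;0 -20 0 0 0 0 0.35;-1 -12 0 0 0 0 0.35;0 -3 20 0 0 0 0.35"

```text
time: 55.48
position: [0.5153, -0.0665, 0.1772]
tool_rot: [0.999, 0.035, 0.002, 0.001]
ft_force: [-0.0, -0.8, 0.1]
grip_width: 0.0458
grip_force: 19.6
```

Call:
send_rows --deltas "0 0 20 0 0 0 0.35;0 0 15 0 0 0 0.35;0 0 10 0 0 0 0.35;0 0 4 0 0 0 0.35;0 0 0 0 0 0 0.35"

```text
time: 56.1
position: [0.5145, -0.0674, 0.1275]
tool_rot: [0.999, 0.034, 0.0, 0.0]
ft_force: [-0.1, 0.6, -0.8]
grip_width: 0.0458
grip_force: 19.7
```

```bash
python3 go.py 513.5 -67 125 -85.9
```

```text
turn z -0.15 shift [-1.  -0.5  2.5] pos [514.5 -67.4 127.5] yaw -86.05 tilt [ 0.0001 -0.    ] q6 1.16 F [-0.1  0.6 -0.8] w 0.0458017461867515 t 56.1
```

Call:
send_rows --deltas "0 0 1.5 0 0 0 0.35;0 0 1.5 0 0 0 0.35;0 0 0.4 0 0 0 0.35;0 0 0 0 0 0 0.35;0 0 0 0 0 0 0.55;0 0 0 0 0 0 0.62;0 0 0 0 0 0 0.62;0 0 -8 0 0 0 0.62;0 0 -25 0 0 0 0.62;0 0 -40 0 0 0 0.7"

```text
time: 57.35
position: [0.5137, -0.067, 0.1969]
tool_rot: [0.999, 0.035, -0.002, -0.001]
ft_force: [0.7, -0.3, 0.5]
grip_width: 0.0577
grip_force: 0.0
```

Call:
send_rows --deltas "0 0 -35 0 0 0 0.7;0 0 0 0 0 0 0.7;0 0 0 0 0 0 0.7"

```text
time: 57.72
position: [0.5139, -0.067, 0.2316]
tool_rot: [0.999, 0.035, -0.0, -0.0]
ft_force: [-0.8, 0.0, -0.2]
grip_width: 0.0607
grip_force: 0.0
```

```bash
python3 sp.py; python3 fit.py; python3 go.py 461.5 -281.5 160 -85.9; python3 - <<'E'
from h import *
P=cloud(robot.camera("side"))
for b in [(.56,.63,-.1,-.02,.055,.09),(.56,.64,-.18,-.10,.055,.09),(.46,.55,-.11,-.03,.053,.08)]:
    q=sel(P,*b); print(len(q),rect(q),q[:,2].max())
E
```

```text
tall 0
right 0
black 0
red 92 [ 45.7 -13.1  44.5] [69.2 26.7 51.1] world [ 463.6 -281.3]
all 93 [ 45.7 -13.4  44.5] [69.7 26.7 51.1] world [ 463.9 -281.4]
turn z -0.14 shift [-67.4 210.3  71.1] pos [513.7 -67.  231.1] yaw -86.04 tilt [-0.0021  0.0008] q6 1.16 F [-0.6  0.1 -0.7] w 0.06057898675666152 t 57.775
113 [593.4, -63.2, 40.0, 36.7, 85.6] 0.07737818734630324
99 [598.6, -140.2, 35.4, 33.6, 62.4] 0.07309332408525544
125 [515.9, -72.2, 38.2, 48.4, 2.3] 0.07109099863654596
```

Call:
send_rows --deltas "-4 14 0 0 0 0 0.7;-8 26 0 0 0 0 0.7;-11 35 5 0 0 0 0.7;-12 38 10 0 0 0 0.7;-12 38 15 0 0 0 0.7;-9 30 20 0 0 0 0.7;-6 19 15 0 0 0 0.7;-3 9 6 0 0 0 0.7;0 0 0 0 0 0 0.7;0 0 0 0 0 0 0.7"

```text
time: 59.08
position: [0.4643, -0.2794, 0.1613]
tool_rot: [0.999, 0.035, 0.0, -0.0]
ft_force: [-0.0, -0.5, 0.8]
grip_width: 0.0609
grip_force: 0.0
```

```bash
python3 go.py 463 -281.4 106 -85.9
```

```text
turn z -0.08 shift [-1.5  1.9 55.3] pos [ 464.3 -279.4  161.3] yaw -85.98 tilt [0.0003 0.0001] q6 0.75 F [-0.  -0.5  0.8] w 0.06085851984666146 t 59.075
```

Call:
send_rows --deltas "-1.5 2 18 0 0 0 0.7;0 0 17 0 0 0 0.7;0 0 13 0 0 0 0.7;0 0 7 0 0 0 0.7;0 0 0 0 0 0 0.55;0 0 0 0 0 0 0.4;0 0 0 0 0 0 0.3;0 0 0 0 0 0 0.3;0 0 0 0 0 0 0.3;0 0 0 0 0 0 0.3" --newtons 20

```text
time: 60.32
position: [0.4629, -0.2825, 0.1062]
tool_rot: [0.999, 0.035, 0.0, 0.0]
ft_force: [-0.3, -0.6, 1.8]
grip_width: 0.0409
grip_force: 19.8
```

Call:
send_rows --deltas "0 0 -5 0 0 0 0.3;0 0 -15 0 0 0 0.3;0 0 -25 0 0 0 0.3;0 0 -25 0 0 0 0.3;0 0 -20 0 0 0 0.3;0 0 0 0 0 0 0.3"

```text
time: 61.08
position: [0.4635, -0.283, 0.1982]
tool_rot: [0.999, 0.035, 0.002, 0.002]
ft_force: [-0.6, -0.6, -1.3]
grip_width: 0.0406
grip_force: 19.8
```

```bash
python3 held.py;python3 go.py 519.3 -144.8 126 -85.9
```

```text
[ 0.4635 -0.283   0.1982] 0.04060870722933496 19.788869462208822
-60 24 x -15.0 14.0 y -32.0 -4.0
-65 24 x -15.0 17.0 y -32.0 5.0
-70 22 x -16.0 19.0 y -29.0 11.0
-75 15 x -16.0 17.0 y -25.0 17.0
-80 21 x -15.0 16.0 y -24.0 17.0
-85 15 x -13.0 16.0 y -26.0 16.0
-90 3 x 3.0 11.0 y -23.0 -21.0
-110 5 x -59.0 -54.0 y -30.0 -7.0
turn z -0.14 shift [  66.1 -133.3   71. ] pos [ 462.9 -282.5  197. ] yaw -86.04 tilt [ 0.0016 -0.0015] q6 0.75 F [ 0.2 -0.1 -0.6] w 0.040712895885765966 t 61.125
```

Call:
send_rows --deltas "4 -8 0 0 0 0 0.3;8 -16 0 0 0 0 0.3;10 -21 0 0 0 0 0.3;11 -24 0 0 0 0 0.3;11 -24 0 0 0 0 0.3;10 -21 0 0 0 0 0.3;7 -15 0 0 0 0 0.3;4 -8 0 0 0 0 0.3;0 -2 20 0 0 0 0.3;0 0 20 0 0 0 0.3"

```text
time: 62.38
position: [0.5182, -0.1391, 0.1556]
tool_rot: [0.999, 0.035, 0.0, 0.0]
ft_force: [-0.3, -0.4, -0.8]
grip_width: 0.0406
grip_force: 19.8
```

Call:
send_rows --deltas "0 0 15 0 0 0 0.3;0 0 10 0 0 0 0.3;0 0 5 0 0 0 0.3;0 0 0 0 0 0 0.3;0 0 0 0 0 0 0.3"

```text
time: 63.0
position: [0.5183, -0.1394, 0.1264]
tool_rot: [0.999, 0.035, 0.0, 0.0]
ft_force: [-0.7, 0.0, -0.4]
grip_width: 0.0405
grip_force: 19.8
```

```bash
python3 go.py 518.8 -138.8 118.7 -85.9
```

```text
turn z -0.14 shift [ 0.6 -0.5  7.7] pos [ 518.3 -139.4  126.4] yaw -86.04 tilt [ 0.001  -0.0005] q6 1.03 F [-0.7  0.  -0.4] w 0.04053925490058596 t 63.0
```

Call:
send_rows --deltas "0 0 3 0 0 0 0.3;0 0 3 0 0 0 0.3;0 0 1.5 0 0 0 0.3;0 0 0.5 0 0 0 0.3;0 0 0 0 0 0 0.3;0 0 0 0 0 0 0.53;0 0 0 0 0 0 0.53;0 0 0 0 0 0 0.53;0 0 -5 0 0 0 0.53;0 0 -20 0 0 0 0.53"

```text
time: 64.25
position: [0.5172, -0.1388, 0.1423]
tool_rot: [0.999, 0.035, -0.001, -0.001]
ft_force: [0.9, -0.1, 0.2]
grip_width: 0.0462
grip_force: 0.0
```

Call:
send_rows --deltas "0 0 -40 0 0 0 0.53;0 0 -40 0 0 0 0.53;0 0 -40 0 0 0 0.53;-20 -50 0 0 0 0 0.53;-20 -50 0 0 0 0 0.53;-10 -50 0 0 0 0 0.53;0 -50 0 0 0 0 0.53;0 -50 0 0 0 0 0.53;0 -50 0 0 0 0 0.53;0 0 0 0 0 0 0.53"

```text
time: 65.5
position: [0.4464, 0.1595, 0.2631]
tool_rot: [0.999, 0.037, 0.0, -0.0]
ft_force: [0.1, -0.2, 0.2]
grip_width: 0.046
grip_force: 0.0
```

```bash
python3 - <<'E'
from h import *
c=robot.camera("top"); P=cloud(c)
a=cv2.resize(c["image"][150:262,180:400,::-1],(800,407),interpolation=cv2.INTER_CUBIC); cv2.imwrite("pics/fin.png",a)
for b in [(.56,.63,-.1,-.02,.055,.09),(.56,.64,-.18,-.10,.055,.09),(.46,.55,-.11,-.03,.053,.08),(.46,.55,-.18,-.105,.053,.08)]:
    q=sel(P,*b); print(len(q),rect(q),q[:,2].max())
E
python3 sp.py; python3 fit.py; python3 riv.py
```

```text
149 [593.8, -59.4, 37.5, 37.9, 45.6] 0.07859191501464428
118 [597.4, -138.6, 32.7, 33.5, 87.6] 0.07423325125246681
182 [503.8, -68.5, 61.5, 45.4, 2.6] 0.07189882067020925
140 [505.5, -141.3, 57.8, 39.8, 4.1] 0.06805867786399102
tall 0
right 0
black 1
red 0
all 1
side rivet_0_mid 0.26 [208, 246, 270, 286] [ 0.488 -0.293  0.023]
```

View pics/fin.png

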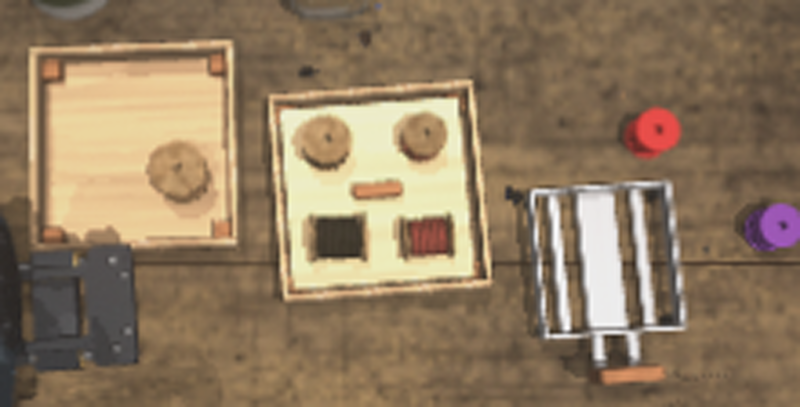

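The final view shows all four brown spools on the divider in the rivet box at (325,140), (422,137), (338,237) and (427,237). The sieve stands empty on the bench at (610,260), and the other box, red (655,132) and purple (780,225) are untouched.

```bash
python3 -c "
from rig import robot
print(robot.hand_in())"
```

```text
the job is handed in; nothing more can be done
None
```

The job is handed in: all 5 rivets from the sieve dropped into the rivet box, the divider lies knob up on its posts over them, and all 4 spools are on it, two standing and two on their sides because the shaking tipped them over; the empty sieve is back on the bench.

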